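# Make up two wiring kits

## Robot

A 7-joint arm with a two-finger parallel gripper is mounted at the origin on the work surface. World frame = base frame: x ahead of the robot, y to its left, z up, the work surface at z = 0. Lengths are in mm, angles in rad, forces in N, time in s.
With the tool pointing down it reaches from about 425 to 1025 mm from the base axis. Payload 3.6 kg.
Tool frame: the origin (TCP) lies midway between the tips of the shut fingers; the grasp point (between the pads) lies 19 mm behind it; z points along the fingers, y is the direction in which the jaws open and shut (so a half turn about z gives the same grasp; the last joint's range is limited). The gripper opens to 85 mm and grips with 20 to 120 N. Pads are 22 mm wide; open, the fingers measure 114 mm over their backs; the gripper's body (76 mm by 85 mm) begins 54 mm behind the grasp point. The pads swing forward as they close: fully open they stand 13 mm farther back than shut.
Start: joints at [-1.401, 0.591, 0.048, 1.609, -0.033, 0.943, -0.034], TCP at [189.04, 699.924, 231.302] pointing down, gripper open.
Joint ranges: [-2.69, 2.69], [-0.47, 2.24], [-1.27, 1.36], [0.19, 2.51], [-1.53, 4.68], [0.08, 2.07], [-3.09, 3.09]. Speed limits (rad/s): [2.57, 2.57, 3.14, 3.14, 3.14, 3.14, 3.14].

## Interface

Orientations are given as a unit quaternion [w, x, y, z].
In Python, from cell import get_state, read_camera, calibration, hand_in gives the robot as it stands.
- The arm moves only by the tool servo_tool, never from a script. Its argument "steps" is a list of rows, each a list of 2 entries, a list of its own where there are three numbers: the shift along the world's x, y, z each as a share of 0.3 m, from -1 to 1, then the turn about the world's z as a share of pi rad, from -1 to 1. In form: [[[tx, ty, tz], yaw], ...]. A call has 1 to 5 rows; each row is the pose to reach, as a shift and turn from the pose commanded when the call began, turning the shorter way round; what a row does not reach only later rows make up. A row lasts 1/12 s, in which the tool goes at most 41.7 mm and 7.16 degrees, less where a joint would pass 70% of its speed; a pose out of reach is approached as far as the arm can. A call with a number of a shift or a turn outside -1 to 1 is refused whole. A call with a gripper value outside its range is refused whole. "fingers" is the gripper's target within -1 to 1 (shut at 1, half-way at 0, fully open at -1), set as the call begins (left out, the last holds). The fingers move at their own pace and stop on an object; "grip_force" is the grip in N (left out, the last holds). Time passes only in rows, so rows that repeat a pose let the fingers close. It gives the time, the measured TCP pose, the force and the opening at its end, in the units of the state.
- get_state(): the state, without advancing time (a new reading comes with each control period).
- read_camera(name): name is "scene" or "top"; returns the picture (384x512x3 uint8, red, green, blue); there is no depth.
- calibration(name): a dict with "intrinsics" (3x3 intrinsics, pixels), "rvec" (rotation vector, rad) and "tvec" (3), from world to camera coordinates, as OpenCV has them. Camera axes: x right, y down, z forward; pixel columns grow to the right and rows downward; lengths in mm; the calibration is good to about 2 mm. A picture is of the moment at which its call begins. calibration takes no time and is no camera call.
- hand_in(): hands the job in, once; it reports no verdict.
The state is a dict: "time": time; "joint_positions": joint angles; "joint_velocities": joint speeds; "joint_torque": joint torques, N m; "ee_pos": TCP position; "tool_rot": TCP orientation; "contact_force": force on the tool from outside, world axes, zero at the start; "moment": the same for the moment, N m; "width": finger opening in mm.
Only numpy, scipy, OpenCV 4.12 (cv2) and the standard library are available. Lean on these libraries where they do the work, as an engineer would, in place of code of your own. Each camera call takes 0.05 s, during which the arm holds its last target.

## Task

Make up two wiring kits from the parts on the bench, one part to a bay (any bay of the right tray): the motor-starter kit in the three-bay tray gets the three-pole breaker, the contactor and the large cable gland; the lighting kit in the two-bay tray gets the single-pole breaker and the small cable gland. Set every part down, not dropped, so that it stands upright and flat on the floor of its bay. The two-pole breaker belongs to neither kit: leave it, the multimeter and the boxed isolator switch where they are.

Things in the scene. Friction and masses are not known exactly. Their poses are not given: they have to be found in the camera images.
- breaker3_mid (a point): Three-pole circuit breaker, white plastic, three tied black toggles, on its back, toggle up: 54 mm wide (y), 85 long (x), 62 high (70 with toggle); the top 18 mm is a nose 45 mm long at mid-length. Both long sides are flat over the full height. Point: body centre, 31 mm above the underside; x along the length, z up. 0.36 kg.
- breaker1_mid (a point): Single-pole circuit breaker, white plastic, one black toggle, on its back, toggle up: 18 mm wide (y), 85 long (x), 62 high (70 with toggle); the top 18 mm is a nose 45 mm long at mid-length. Both long sides are flat over the full height. Point: body centre, 31 mm above the underside; x along the length, z up. 0.12 kg. Tips easily sideways.
- contactor_mid (a point): Contactor, grey and black plastic block on its back: 45 mm wide (y), 58 high, stepped in length (x): 58 mm up to 24 mm height, 50 up to 38, 34 above; rows of screws on the steps. The two sides facing +y and -y are flat over the full height. Point: centre, 29 mm above its underside; x along the length, y across the width, z up. 0.20 kg.
- gland_l_mid (a point): The larger black nylon cable gland standing on its lock nut, dome up, 60 mm high. Lock nut at the foot and hexagon at 17 to 26 mm height: 42 mm across flats (48 corners), two flats facing +y and -y; round ribbed nut, 41 mm diameter, from 26 to 48 mm height, then the dome. Point: on the axis, 30 mm above the underside; z up. 0.045 kg.
- gland_s_mid (a point): The smaller black nylon cable gland standing on its lock nut, dome up, 46 mm high. Lock nut at the foot and hexagon at 13 to 20 mm height: 25 mm across flats (29 corners), two flats facing +y and -y; round ribbed nut, 24 mm diameter, from 20 to 37 mm height, then the dome. Point: on the axis, 23 mm above the underside; z up. 0.02 kg.
- tray3: Three-bay grey-painted steel tray, 276 mm (y) by 121 mm (x), fixed to the bench. Origin: centre of its underside; x across the depth, y along the row of bays. Floor 3 mm thick; rims and dividers 6 mm thick, tops 14 mm above the bench. Bays 109 mm (x) by 84 mm (y) inside, centres at y = -90, 0 and +90 mm. A breaker fits only with its length along the tray's x.
- tray2: Two-bay grey-painted steel tray, 186 mm (y) by 121 mm (x), fixed to the bench. Origin: centre of its underside; x across the depth, y along the row of bays. Floor 3 mm thick; rims and dividers 6 mm thick, tops 14 mm above the bench. Bays 109 mm (x) by 84 mm (y) inside, centres at y = -45 and +45 mm. A breaker fits only with its length along the tray's x.
- breaker2_mid (a point): Two-pole circuit breaker, white plastic, two tied black toggles, on its back, toggle up: 36 mm wide (y), 85 long (x), 62 high (70 with toggle); the top 18 mm is a nose 45 mm long at mid-length. Both long sides are flat over the full height. Point: body centre, 31 mm above the underside; x along the length, z up. Not wanted: leave it.
- meter: Bystander: hand-held multimeter, orange and black, lying flat beside the trays, 165 x 80 x 45 mm. Origin: centre of its underside.
- isolator: Bystander: white isolator switch box with a red rotary handle on a yellow plate, beside the trays, 120 x 85 mm and 86 mm high with its handle, a black gland on one end. Origin: centre of the underside of the box.
There are look-alikes about, which are no part of the job. Leave any green or yellow look-alike of the part that bears breaker3_mid alone. What is shaped like the part that bears gland_s_mid but turquoise is not meant.

How it is judged:
By the outcome, as a careful person would: the job done as asked, in the order asked, and still so for the second after the job is handed in, with the robot touching nothing.
It also fails if it takes over 128 s, if anything falls off the work surface, if the arm or the gripper's body presses on something with over 40 N, if the wrist force passes 120 N, or if a joint passes its speed limit or range.

## Working session

There is one attempt and no reset: what is moved stays moved. The work goes in short steps, Python scripts to look and compute and a tool call to move; the robot and the scene stay as the last step left them, time stands still between calls to the robot, and variables do not carry over. Pictures are saved under pics/ and viewed, and the job is handed in when it is done.

Besides the shell and the picture viewer there is one more tool, called after "Request:" by a JSON object that holds its "method" and its "body". servo_tool: Moves the arm, as the interface text tells. Its arguments: {"type":"object","properties":{"steps":{"type":"array"},"fingers":{"type":"number"},"grip_force":{"type":"number"}},"required":["steps"]}

```bash
mkdir -p pics; python3 - <<'E'
from cell import *
import cv2
for n in("scene","top"):
    im=read_camera(n); cv2.imwrite(f"pics/{n}0.png",im[...,::-1]); 
    c=calibration(n); print(n,c)
s=get_state(); print(s)
E
```

```text
scene {'intrinsics': array([[460.36114578,   0.        , 257.09164711],
       [  0.        , 460.36114578, 184.37923419],
       [  0.        ,   0.        ,   1.        ]]), 'rvec': array([ 1.46507529,  2.18399755, -0.82570479]), 'tvec': array([ 175.26236595, -314.62834087, 1644.24081284])}
top {'intrinsics': array([[348.66253884,   0.        , 248.88072453],
       [  0.        , 348.66253884, 187.19382571],
       [  0.        ,   0.        ,   1.        ]]), 'rvec': array([ 2.18741784, -2.15260448,  0.08849885]), 'tvec': array([-11.63245863, 522.09257574, 930.51648697])}
{'time': 0.1, 'joint_positions': array([-1.40048358,  0.59200984,  0.04830526,  1.60968742, -0.03329041,
        0.94271226, -0.03366562]), 'joint_velocities': array([ 0.0005473 , -0.00297838,  0.00033235, -0.00265649,  0.0002382 ,
        0.0027365 ,  0.00102768]), 'joint_torque': array([ 4.05079481e-03, -5.49995649e+01,  1.55354127e+00, -1.98823714e+01,
        9.83677193e-03,  3.81171631e-03,  6.55251959e-07]), 'ee_pos': array([188.85250534, 699.20101392, 230.27040494]), 'tool_rot': array([-7.24163497e-05,  1.31464790e-01,  9.91320330e-01, -1.00353451e-03]), 'contact_force': array([ 0.46509075, -0.39485302,  0.5118136 ]), 'moment': array([ 0.01346026, -0.00166124, -0.00133725]), 'width': 85.68684197927283}
```

View images.

View pics/scene0.png

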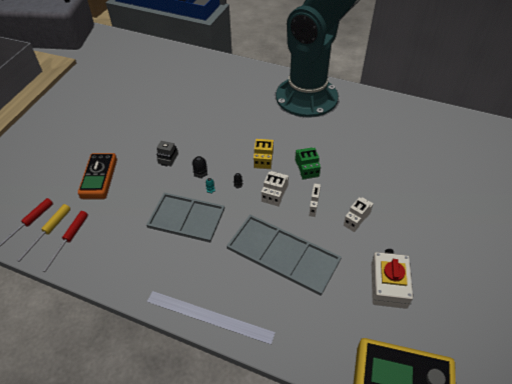

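View pics/top0.png

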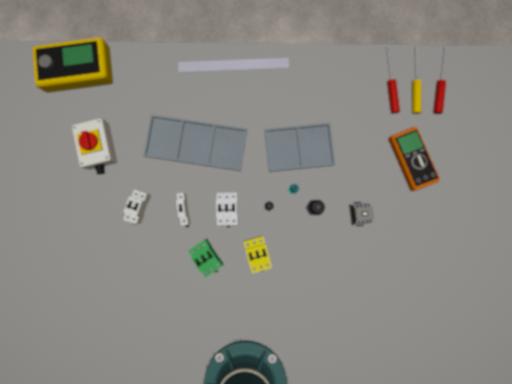

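```bash
cat > h.py <<'E'
import numpy as np,cv2
from cell import *
C={n:calibration(n) for n in("scene","top")}
def proj(n,P):
    c=C[n]; return cv2.projectPoints(np.asarray(P,float).reshape(-1,3),c["rvec"],c["tvec"],c["intrinsics"],None)[0].reshape(-1,2)
def unproj(n,uv,z):
    c=C[n];R=cv2.Rodrigues(c["rvec"])[0];K=c["intrinsics"]
    d=R.T@np.linalg.inv(K)@np.array([uv[0],uv[1],1.]);o=-R.T@c["tvec"].ravel()
    return o+d*(z-o[2])/d[2]
def crop(img,x0,y0,w,h,s,fn,polys=()):
    c=cv2.resize(img[y0:y0+h,x0:x0+w,::-1],None,fx=s,fy=s,interpolation=cv2.INTER_CUBIC)
    for p,col in polys:
        q=((np.asarray(p)-[x0,y0]+.5)*s-.5).round().astype(int)
        cv2.polylines(c,[q.reshape(-1,1,2)],False,col,1)
    cv2.imwrite(fn,c)
E
python3 - <<'E'
from h import *
t=cv2.imread("pics/top0.png")[...,::-1];s=cv2.imread("pics/scene0.png")[...,::-1]
crop(t,100,100,160,120,5,"pics/t1.png");crop(t,230,100,160,120,5,"pics/t2.png")
crop(s,140,130,130,97,6,"pics/s1.png");crop(s,220,150,160,120,5,"pics/s2.png")
for uv,z in [((135,206),62),((182,209),62),((227,208),62),((269,206),46),((316,207),60),((362,214),58)]:print(unproj("top",uv,z))
E
```

```text
[464.54788421 294.07753315  62.        ]
[458.69673079 170.38548895  62.        ]
[463.2141415  52.642219   62.       ]
[470.81832183 -57.79898108  46.        ]
[ 469.65041656 -179.97015622   60.        ]
[ 453.39014193 -300.27421622   58.        ]
```

View pics/t1.png

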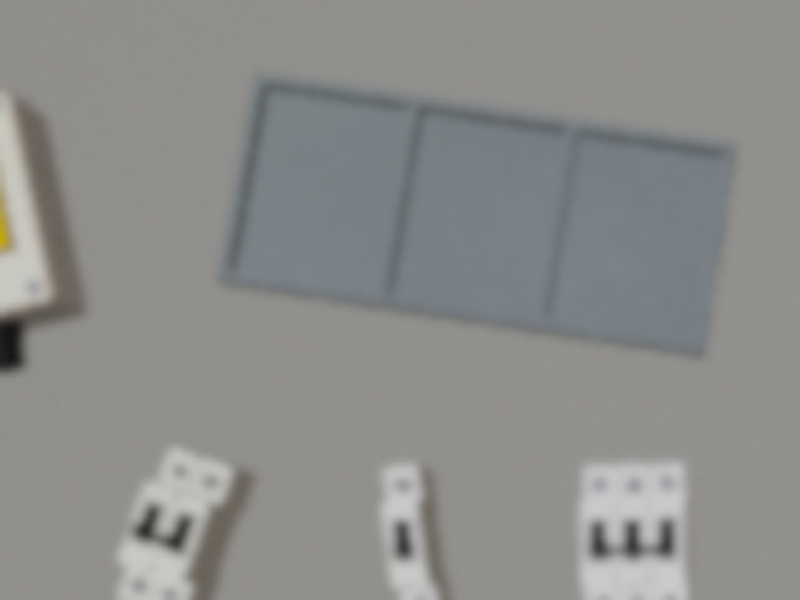

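View pics/t2.png

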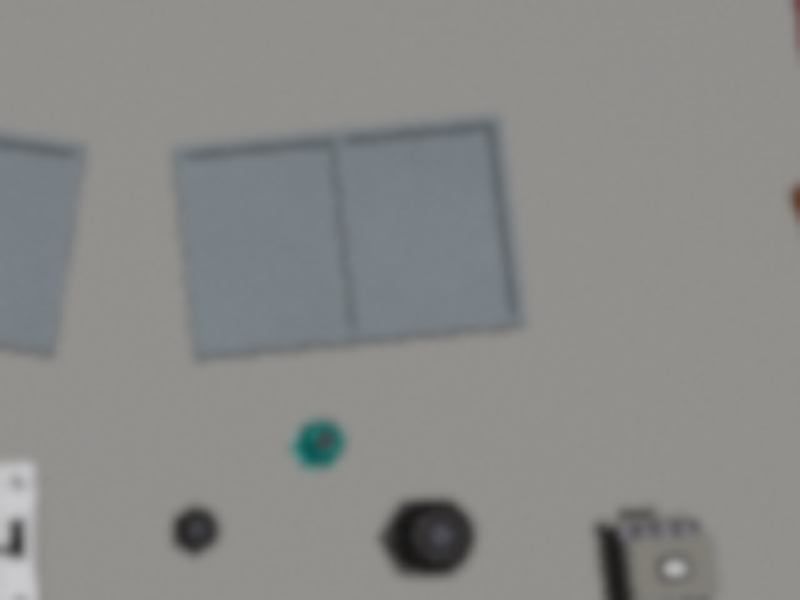

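View pics/s1.png

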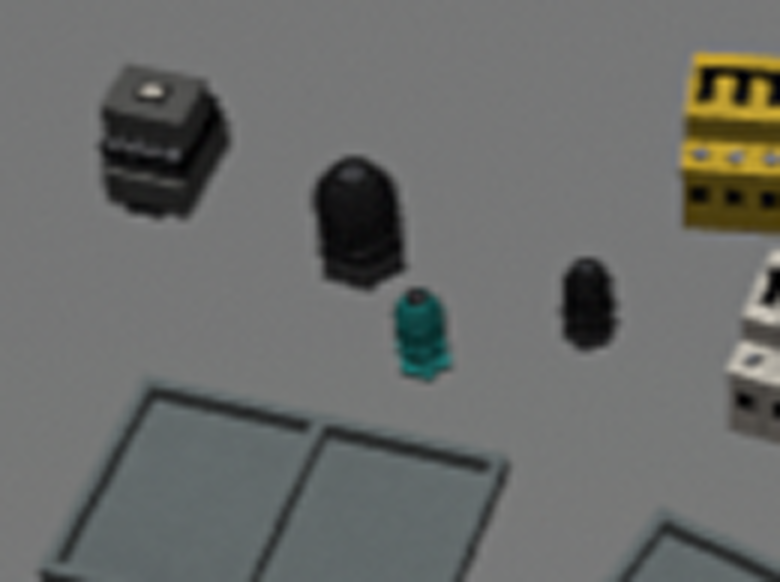

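View pics/s2.png

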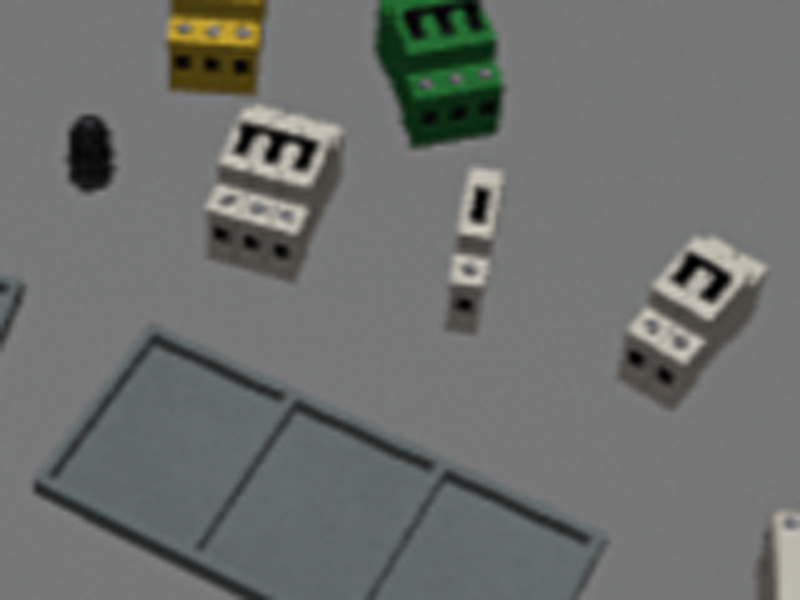

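```bash
cat > fit.py <<'E'
from h import *
from scipy.optimize import minimize
def box(lx,ly,z0,z1,cx=0): return np.array([[cx+a*lx/2,b*ly/2,z] for z in(z0,z1) for a,b in((-1,-1),(-1,1),(1,1),(1,-1))])
def cyl(d,z0,z1,n=24): 
    t=np.arange(n)*2*np.pi/n; return np.array([[d/2*np.cos(a),d/2*np.sin(a),z] for z in(z0,z1) for a in t])
def hexa(af,z0,z1):
    t=np.arange(6)*np.pi/3; r=af/3**.5; return np.array([[r*np.cos(a),r*np.sin(a),z] for z in(z0,z1) for a in t])
def brk(w): return [box(85,w,0,44),box(45,w,44,62)]
M=dict(b3=brk(54),b1=brk(18),b2=brk(36),
 con=[box(58,45,0,24),box(50,45,24,38),box(34,45,38,58)],
 gl=[hexa(42,0,26),cyl(41,26,48),cyl(20,48,60)], gs=[hexa(25,0,20),cyl(24,20,37),cyl(12,37,46)],
 t3=[box(121,276,0,14)],t2=[box(121,186,0,14)])
def place(parts,p):
    c,s=np.cos(p[2]),np.sin(p[2]);R=np.array([[c,-s,0],[s,c,0],[0,0,1]])
    return [q@R.T+[p[0],p[1],p[3] if len(p)>3 else 0] for q in parts]
def hulls(n,k,p): return [cv2.convexHull(proj(n,q).astype(np.float32)).reshape(-1,2) for q in place(M[k],p)]
S=6
def render(n,k,p,win):
    x0,y0,w,h=win;m=np.zeros((h*S,w*S),np.uint8)
    for q in hulls(n,k,p): cv2.fillConvexPoly(m,np.round(((q-[x0,y0]+.5)*S-.5)*16).astype(np.int32),1,shift=4)
    return m
def fit(k,p0,masks):
    # masks: {cam:(win, mask)}
    def f(p):
        e=0
        for n,(win,m) in masks.items():
            r=render(n,k,p,win);e+=1-(r&m).sum()/max(1,(r|m).sum())
        return e
    best=None
    for dy in (0,.12,-.12):
        r=minimize(f,np.array(p0)+[0,0,dy],method="Nelder-Mead",options=dict(initial_simplex=np.array(p0)+[0,0,dy]+np.array([[0,0,0],[12,0,0],[0,12,0],[0,0,.15]]),xatol=.05,fatol=1e-5,maxiter=400))
        if best is None or r.fun<best.fun:best=r
    return best.x,best.fun
def mask(img,win,fn):
    x0,y0,w,h=win;c=cv2.resize(img[y0:y0+h,x0:x0+w].copy(),None,fx=S,fy=S,interpolation=cv2.INTER_LINEAR).astype(int)
    m=fn(c).astype(np.uint8)
    n,l,st,_=cv2.connectedComponentsWithStats(m)
    i=1+st[1:,4].argmax();m=(l==i).astype(np.uint8)
    cs,_=cv2.findContours(m,cv2.RETR_EXTERNAL,cv2.CHAIN_APPROX_NONE);cv2.drawContours(m,cs,-1,1,-1);return m
E
cat > f1.py <<'E'
from fit import *
im={n:cv2.imread(f"pics/{n}0.png")[...,::-1] for n in("scene","top")}
def win(n,k,p,pad=7):
    q=np.vstack(hulls(n,k,p));a=np.floor(q.min(0)-pad).astype(int);b=np.ceil(q.max(0)+pad).astype(int);return (*a,*(b-a))
def bgd(c):
    e=np.concatenate([c[:6].reshape(-1,3),c[-6:].reshape(-1,3),c[:,:6].reshape(-1,3),c[:,-6:].reshape(-1,3)]);return np.median(e,0)
G=lambda c:c.sum(2)/3
light=lambda c:G(c)>G(bgd(c)[None,None])+25
dark=lambda c:G(c)<G(bgd(c)[None,None])-30
blue=lambda c:(c[...,2]-c[...,0])>6
anyd=lambda c:np.abs(c-bgd(c)).max(2)>18
g0=dict(b3=(463,53,0),b1=(458,170,.1),gs=(471,-58,0),gl=(470,-180,0),con=(453,-300,.1),t3=(625,133,-.14),t2=(622,-137,.1))
fs=dict(b3=light,b1=light,gs=dark,gl=dark,con=anyd,t3=blue,t2=blue)
out={}
for k,p in g0.items():
    for cams in(("top","scene"),("top",),("scene",)):
        mk={}
        for n in cams:
            w=win(n,k,p);mk[n]=(w,mask(im[n],w,fs[k]))
        x,e=fit(k,p,mk);print(k,cams,x.round(3),round(e,3))
        if len(cams)==2: out[k]=x
import json;json.dump({k:list(v) for k,v in out.items()},open("fit0.json","w"))
P={n:[(np.vstack([h,h[:1]]),(0,0,255)) for k in out for h in hulls(n,k,out[k])] for n in im}
crop(im["top"],100,100,160,130,5,"pics/t1f.png",P["top"]);crop(im["top"],230,100,160,130,5,"pics/t2f.png",P["top"])
crop(im["scene"],140,130,130,97,6,"pics/s1f.png",P["scene"]);crop(im["scene"],220,150,160,120,5,"pics/s2f.png",P["scene"])
E
python3 f1.py
```

```text
b3 ('top', 'scene') [4.12107e+02 5.29860e+01 1.09000e-01] 1.192
b3 ('top',) [4.58669e+02 5.83830e+01 1.22000e-01] 0.605
b3 ('scene',) [3.93441e+02 3.67100e+01 1.71000e-01] 0.724
b1 ('top', 'scene') [4.46719e+02 1.73292e+02 1.84000e-01] 1.336
b1 ('top',) [411.485 165.816   0.426] 0.626
b1 ('scene',) [4.43878e+02 1.72969e+02 1.80000e-01] 0.599
gs ('top', 'scene') [ 4.72753e+02 -5.72430e+01  1.20000e-01] 0.19
gs ('top',) [ 4.73024e+02 -5.81960e+01  2.30000e-02] 0.046
gs ('scene',) [ 4.73374e+02 -5.58590e+01  1.44000e-01] 0.046
gl ('top', 'scene') [ 470.643 -184.203   -0.534] 0.098
gl ('top',) [ 4.70830e+02 -1.84798e+02  2.38000e-01] 0.06
gl ('scene',) [ 471.112 -182.874    0.492] 0.037
con ('top', 'scene') [ 4.56280e+02 -3.04026e+02  1.00000e-01] 0.163
con ('top',) [ 4.55067e+02 -3.04706e+02  1.10000e-01] 0.105
con ('scene',) [ 4.56954e+02 -3.03511e+02  9.10000e-02] 0.041
t3 ('top', 'scene') [ 6.48545e+02  1.50013e+02 -1.46000e-01] 0.143
t3 ('top',) [ 6.49300e+02  1.51018e+02 -1.47000e-01] 0.06
t3 ('scene',) [ 6.42814e+02  1.51291e+02 -1.41000e-01] 0.079
t2 ('top', 'scene') [ 6.38842e+02 -1.42295e+02  1.24000e-01] 0.176
t2 ('top',) [ 6.41435e+02 -1.41935e+02  1.28000e-01] 0.061
t2 ('scene',) [ 6.3270e+02 -1.4538e+02  1.1300e-01] 0.106
```

```bash
sed -i 's/t3=(625,133,-.14),t2=(622,-137,.1)/t3=(648,150,-.14),t2=(639,-142,.12)/; s/con=(453,-300/con=(456,-304/' f1.py
sed -i 's/^light=.*/light=lambda c:np.abs(G(c)-G(bgd(c)[None,None]))>14/' f1.py
python3 f1.py; python3 - <<'E'
import cv2
for n in("scene","top"):
    i=cv2.imread(f"pics/{n}0.png");print(n)
    if n=="top": print(i[190:228,160:200:3].mean(2).astype(int))
E
```

```text
b3 ('top', 'scene') [4.6399e+02 5.7454e+01 3.3000e-02] 0.614
b3 ('top',) [4.62976e+02 5.71370e+01 2.90000e-02] 0.06
b3 ('scene',) [4.65683e+02 5.80600e+01 3.10000e-02] 0.549
b1 ('top', 'scene') [4.61104e+02 1.78611e+02 2.09000e-01] 1.268
b1 ('top',) [4.61104e+02 1.78611e+02 2.09000e-01] 0.268
b1 ('scene',) [4.58e+02 1.70e+02 1.00e-01] 1.0
gs ('top', 'scene') [ 4.72753e+02 -5.72430e+01  1.20000e-01] 0.19
gs ('top',) [ 4.73024e+02 -5.81960e+01  2.30000e-02] 0.046
gs ('scene',) [ 4.73374e+02 -5.58590e+01  1.44000e-01] 0.046
gl ('top', 'scene') [ 470.643 -184.203   -0.534] 0.098
gl ('top',) [ 4.70830e+02 -1.84798e+02  2.38000e-01] 0.06
gl ('scene',) [ 471.112 -182.874    0.492] 0.037
con ('top', 'scene') [ 4.56374e+02 -3.03924e+02  9.40000e-02] 0.162
con ('top',) [ 4.55100e+02 -3.04769e+02  1.13000e-01] 0.105
con ('scene',) [ 4.57085e+02 -3.03440e+02  9.30000e-02] 0.039
t3 ('top', 'scene') [ 6.46967e+02  1.50838e+02 -1.31000e-01] 0.146
t3 ('top',) [ 6.49426e+02  1.47974e+02 -1.41000e-01] 0.06
t3 ('scene',) [ 6.42536e+02  1.51003e+02 -1.31000e-01] 0.079
t2 ('top', 'scene') [ 6.38421e+02 -
[... 1704 characters left out ...]
3 143 143 143 143 177 194 190 123 136 143 143 144]
 [143 144 143 144 143 144 165 190 190 137 133 144 143 143]
 [143 144 143 143 144 143 152 191 188 148 132 144 144 144]
 [143 143 143 143 143 143 146 191 176 155 129 144 143 143]
 [143 143 143 143 144 143 145 186 160 161 128 143 143 143]
 [143 143 143 144 143 143 145 182 160 164 126 143 143 143]
 [143 143 143 143 143 144 144 183 177 166 125 143 144 143]
 [143 143 143 142 143 143 144 184 189 160 126 144 143 143]
 [143 144 143 143 143 143 144 179 179 136 131 143 143 143]
 [143 143 143 143 144 143 144 163 153  97 135 143 143 143]
 [143 143 142 143 143 144 143 150 137  90 138 142 144 144]
 [142 143 144 144 143 143 143 144 139 116 140 144 144 143]]
```

View pics/t1f.png

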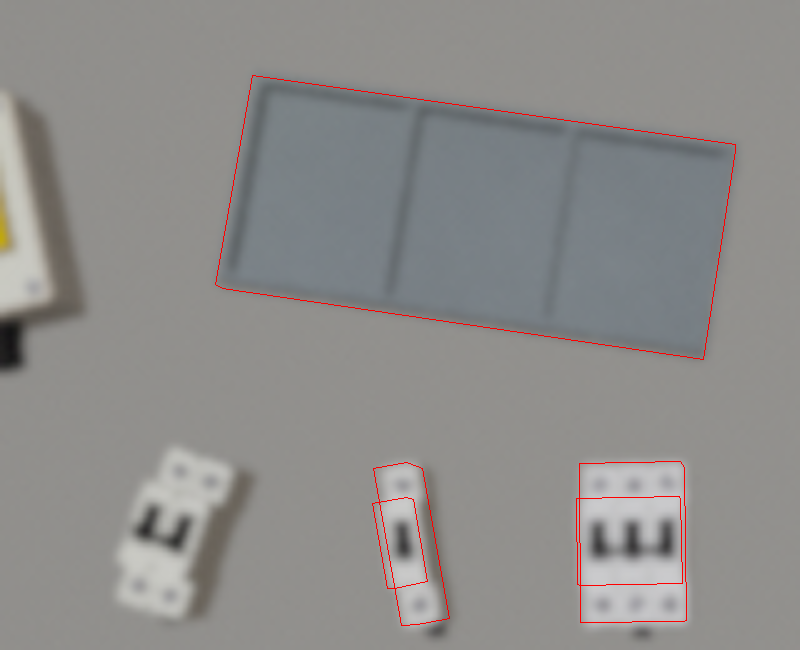

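View pics/s2f.png

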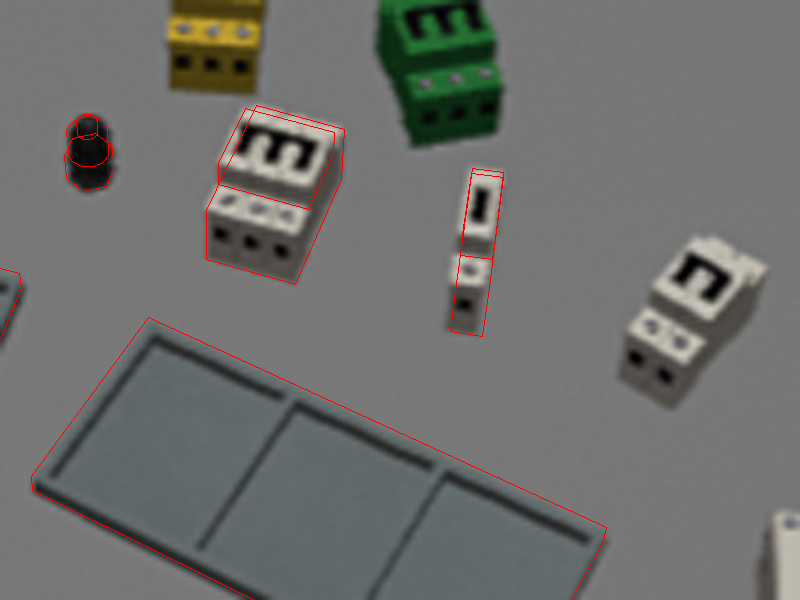

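```bash
cat > rf.py <<'E'
from fit import *
F=[[0,1,2,3],[4,5,6,7],[0,1,5,4],[1,2,6,5],[2,3,7,6],[3,0,4,7]]
def faces(k):
    L=[]
    if k in("t3","t2"):
        W=276 if k=="t3" else 186;ys=(-90,0,90) if k=="t3" else(-45,45)
        b=box(121,W,0,14)
        for f,l in zip(F[1:],("rim","sx-","sy+","sx+","sy-")): L.append((b[f],l))
        for y in ys:
            c=box(109,84,3,14)+[0,y,0]
            L.append((c[F[1]],"floor"))   # opening; approx
        return L
    for i,b in enumerate(M[k]):
        n=len(b)//2
        L.append((b[n:],f"top{i}" if k[0]!="b" else "top"))
        for j in range(n):
            q=b[[j,(j+1)%n,n+(j+1)%n,n+j]]
            nm={0:"x-",1:"y+",2:"x+",3:"y-"}[j] if n==4 else f"s{i}"
            L.append((q,nm if k[0]=="b" else nm+str(i)))
    if k[0]=="b":
        w={"b3":54,"b1":18,"b2":36}[k]
    return L
FC={k:faces(k) for k in M}
def design(n,k,p,win,S=5):
    x0,y0,w,h=win;c=C[n];R=cv2.Rodrigues(c["rvec"])[0];o=(-R.T@c["tvec"].ravel())
    cs,sn=np.cos(p[2]),np.sin(p[2]);Rz=np.array([[cs,-sn,0],[sn,cs,0],[0,0,1]])
    names=[];lab=np.zeros((h*S,w*S),np.uint8);it=[]
    for q,l in FC[k]:
        P=q@Rz.T+[p[0],p[1],p[3] if len(p)>3 else 0];it.append((np.linalg.norm(P.mean(0)-o) if k[0]!="t" else -len(it),P,l))
    if k[0]=="t":  # order: sides, rim, floors
        it.sort(key=lambda a:{"s":0,"r":1,"f":2}[a[2][0]])
    else:
        # bodies stack: sort by layer height then backface cull
        pass
    for d,P,l in it:
        nn=np.cross(P[1]-P[0],P[2]-P[0]);ctr=P.mean(0)
        if k[0]!="t" or l[0]=="s":
            # orient outward: relative to object axis
            if abs(nn[2])>.9*np.linalg.norm(nn): nn=nn*np.sign(nn[2])
            else: nn=nn*np.sign(nn@np.array([ctr[0]-p[0],ctr[1]-p[1],0]))
            if nn@(o-ctr)<=0: continue
        if l not in names:names.append(l)
        q=proj(n,P)
        cv2.fillConvexPoly(lab,np.round(((q-[x0,y0]+.5)*S-.5)*16).astype(np.int32),names.index(l)+1,shift=4)
    A=[cv2.GaussianBlur(cv2.resize((lab==i).astype(np.float32),(w,h),interpolation=cv2.INTER_AREA),(0,0),.8).ravel() for i in range(len(names)+1)]
    return np.array(A).T
def rfit(k,p0,ims,wins,free=3,d=(6,6,.08,5)):
    Y={n:ims[n][w[1]:w[1]+w[3],w[0]:w[0]+w[2]].reshape(-1,3).astype(float) for n,w in wins.items()}
    def f(p):
        e=0
        for n,w in wins.items():
            A=design(n,k,p,w);G=A.T@A+1e-3*np.eye(A.shape[1]);X=np.linalg.solve(G,A.T@Y[n]);r=Y[n]-A@X
            e+=np.minimum(np.abs(r),60).sum()/1e4 if 0 else (r**2).sum()/1e5
        return e
    b=None
    for rep in range(3):
        for sg in (1,-1):
            st=np.array(p0 if b is None else b.x,float);m=len(st);sx=np.vstack([st]+[st+sg*np.eye(m)[i]*d[i]/(rep+1) for i in range(m)])
            r=minimize(f,st,method="Nelder-Mead",options=dict(initial_simplex=sx,xatol=.02,fatol=1e-5,maxiter=300))
            if b is None or r.fun<b.fun:b=r
    return b.x,b.fun
def win(n,k,p,pad=6):
    q=np.vstack(hulls(n,k,p));a=np.maximum(0,np.floor(q.min(0)-pad)).astype(int);b=np.ceil(q.max(0)+pad).astype(int);return (*[int(v) for v in a],*[int(v) for v in b-a])
E
cat > f2.py <<'E'
from rf import *
im={n:cv2.imread(f"pics/{n}0.png")[...,::-1] for n in("scene","top")}
g0=dict(b3=(464,57.4,.03),b1=(461,178,.15),gs=(473,-57,0.1),gl=(470.8,-184,.5),con=(456.4,-304,.1),t3=(648,149,-.14),t2=(640,-142,.12))
out={}
for k,p in g0.items():
    for cams in(("top","scene"),("top",),("scene",)):
        x,e=rfit(k,p,im,{n:win(n,k,p) for n in cams});print(k,cams,x.round(3),round(e,3))
        if len(cams)==2: out[k]=x
import json;json.dump({k:list(v) for k,v in out.items()},open("fit0.json","w"))
P={n:[(np.vstack([h,h[:1]]),(0,0,255)) for k in out for h in hulls(n,k,out[k])] for n in im}
crop(im["top"],100,100,160,130,5,"pics/t1g.png",P["top"]);crop(im["top"],230,100,160,130,5,"pics/t2g.png",P["top"])
crop(im["scene"],140,130,130,97,6,"pics/s1g.png",P["scene"]);crop(im["scene"],220,150,160,120,5,"pics/s2g.png",P["scene"])
E
time python3 f2.py
```

```text
b3 ('top', 'scene') [4.63721e+02 5.77390e+01 3.30000e-02] 65.094
b3 ('top',) [4.63728e+02 5.71660e+01 2.90000e-02] 16.653
b3 ('scene',) [4.63802e+02 5.77740e+01 3.50000e-02] 48.347
b1 ('top', 'scene') [4.61516e+02 1.74878e+02 1.99000e-01] 21.791
b1 ('top',) [4.62909e+02 1.74468e+02 1.52000e-01] 5.964
b1 ('scene',) [4.61965e+02 1.75518e+02 1.98000e-01] 15.443
gs ('top', 'scene') [ 4.72414e+02 -5.66230e+01  3.84000e-01] 0.59
gs ('top',) [ 4.72383e+02 -5.73400e+01  4.80000e-02] 0.044
gs ('scene',) [ 4.72757e+02 -5.62380e+01  3.47000e-01] 0.494
gl ('top', 'scene') [ 470.519 -183.294    0.566] 6.774
gl ('top',) [ 470.51  -182.945    0.537] 0.444
gl ('scene',) [ 470.355 -183.409    0.564] 6.303
con ('top', 'scene') [ 4.56187e+02 -3.04801e+02  1.31000e-01] 4.074
con ('top',) [ 4.55450e+02 -3.05484e+02  1.20000e-01] 1.765
con ('scene',) [ 4.56412e+02 -3.04376e+02  1.33000e-01] 2.212
t3 ('top', 'scene') [ 6.48503e+02  1.51117e+02 -1.37000e-01] 37.028
t3 ('top',) [ 6.44791e+02  1.47342e+02 -1.35000e-01] 1.647
t3 ('scene',) [ 6.56283e+02  1.55766e+02 -1.37000e-01] 19.686
t2 ('top', 'scene') [ 6.39680e+02 -1.40844e+02  1.16000e-01] 28.717
t2 ('top',) [ 6.36295e+02 -1.39412e+02  1.13000e-01] 1.073
t2 ('scene',) [ 6.46725e+02 -1.34296e+02  1.16000e-01] 14.155
real	0m36.797s
user	0m36.943s
sys	0m0.408s
```

```bash
python3 - <<'E'
from rf import *
im={n:cv2.imread(f"pics/{n}0.png")[...,::-1] for n in("scene","top")}
def tl(n,k,p):
    L=[]
    c,s=np.cos(p[2]),np.sin(p[2]);R=np.array([[c,-s,0],[s,c,0],[0,0,1]])
    for q,l in FC[k]:
        if l in("rim","floor"):
            h=proj(n,q@R.T+[p[0],p[1],0]);L.append((np.vstack([h,h[:1]]),(0,0,255)))
            if l=="rim":
                h=proj(n,(q*[1,1,0])@R.T+[p[0],p[1],0]);L.append((np.vstack([h,h[:1]]),(0,255,0)))
    return L
T={"t3":(644.8,147.3,-.135),"t2":(636.3,-139.4,.113)}
for n in im:
    pl=sum([tl(n,k,p) for k,p in T.items()],[])
    x=(145,185,200,110,4) if n=="scene" else (140,110,200,65,4)
    crop(im[n],*x,f"pics/tr_{n}.png",pl)
E
```

```text
(no output)
```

View pics/tr_scene.png

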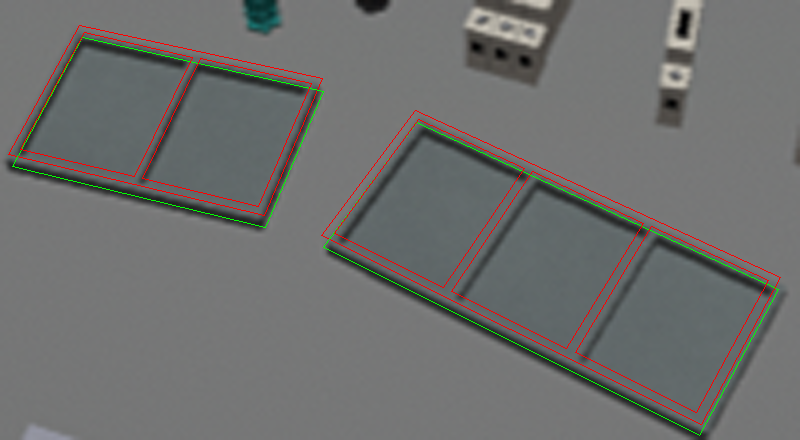

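View pics/tr_top.png

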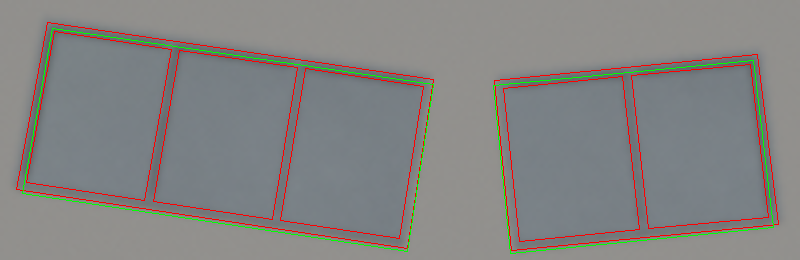

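View pics/t2g.png

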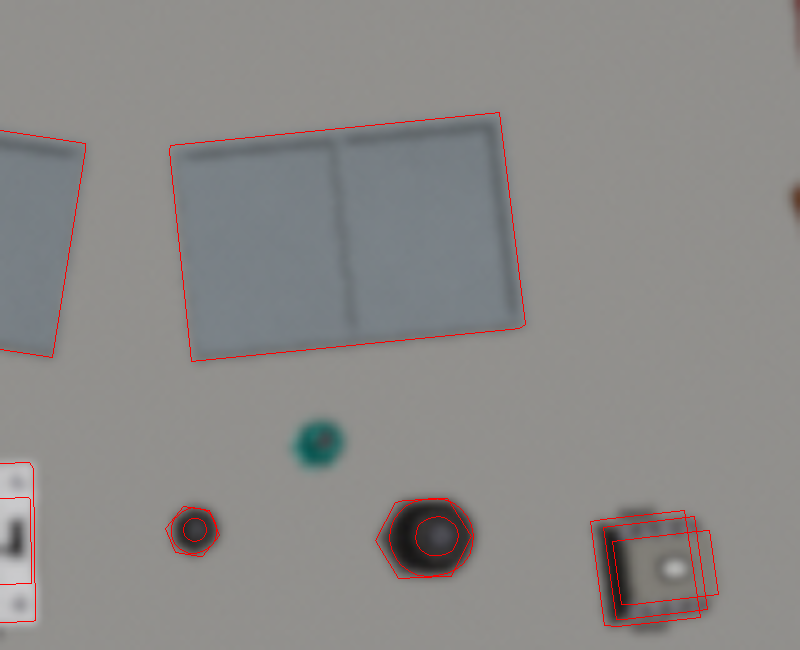

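View pics/t1g.png

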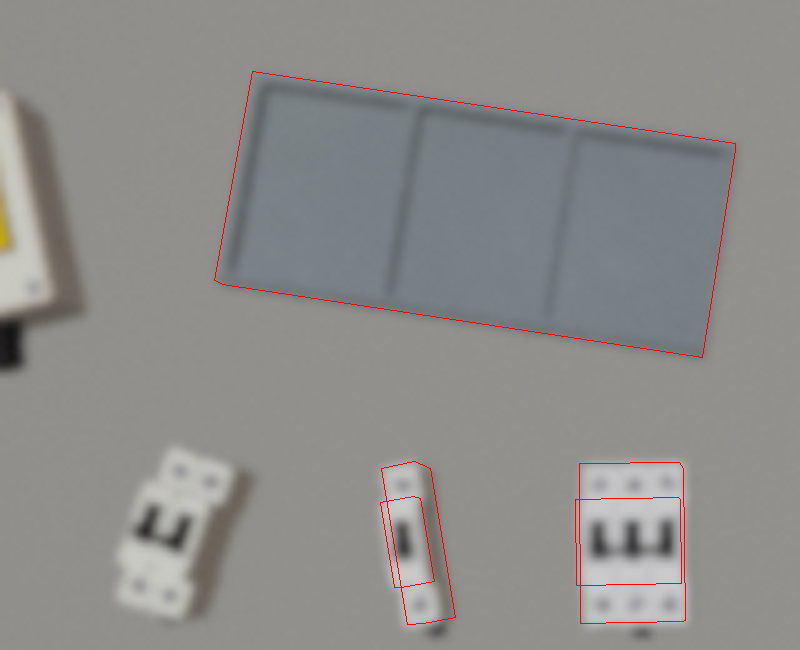

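View pics/s2g.png

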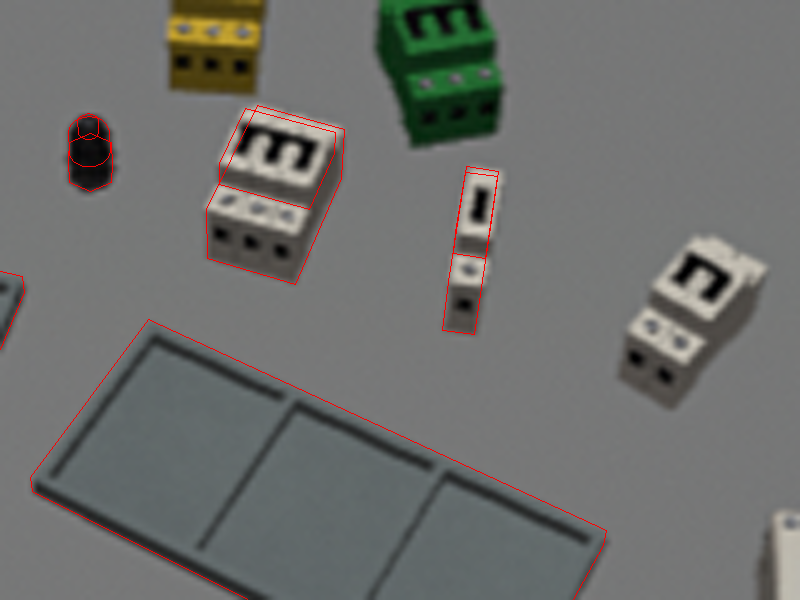

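View pics/s1g.png

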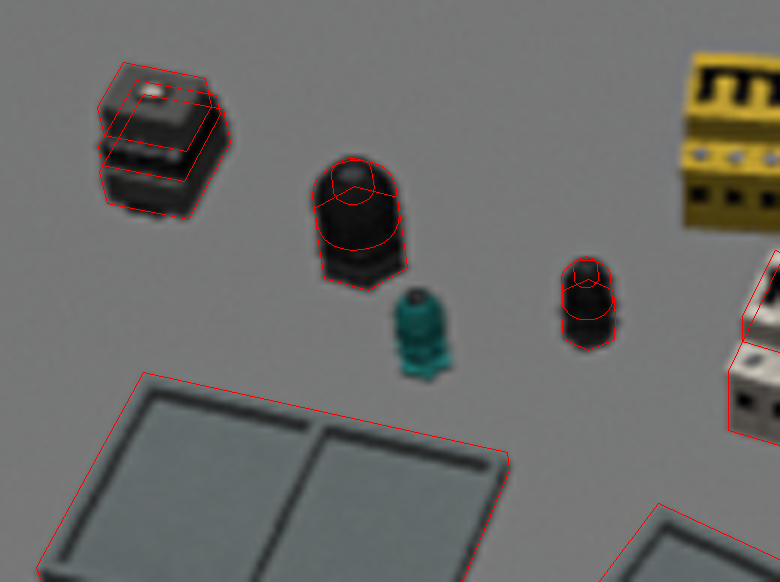

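```bash
python3 - <<'E'
from rf import *
im={n:cv2.imread(f"pics/{n}0.png")[...,::-1] for n in("scene","top")}
for n in im:
    i=im[n].astype(float);i=np.clip((i-90)*(2.5 if n=="top" else 2.5),0,255).astype(np.uint8)
    if n=="top": crop(i,140,112,110,65,7,"pics/ct1.png")
    else: crop(i,222,212,125,85,6,"pics/cs1.png")
R=cv2.Rodrigues(C["top"]["rvec"])[0];print(-R.T@C["top"]["tvec"].ravel());R=cv2.Rodrigues(C["scene"]["rvec"])[0];print(-R.T@C["scene"]["tvec"].ravel())
E
```

```text
[435.36044077 -13.20847533 974.09636436]
[1280.72895616  350.63803216 1034.4187023 ]
```

View pics/ct1.png

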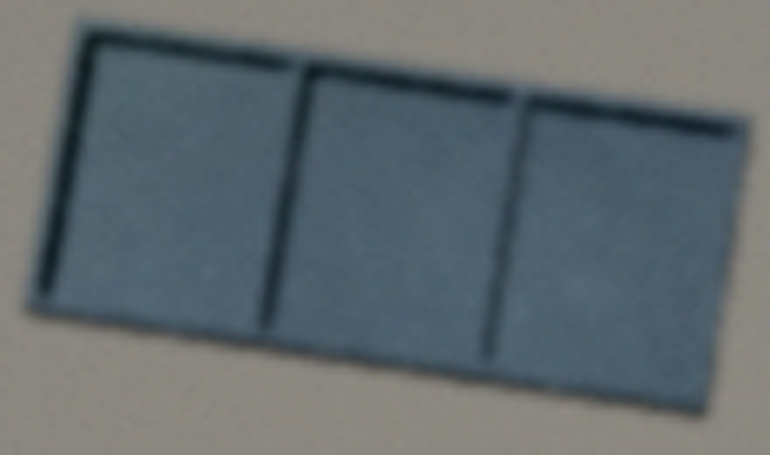

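View pics/cs1.png

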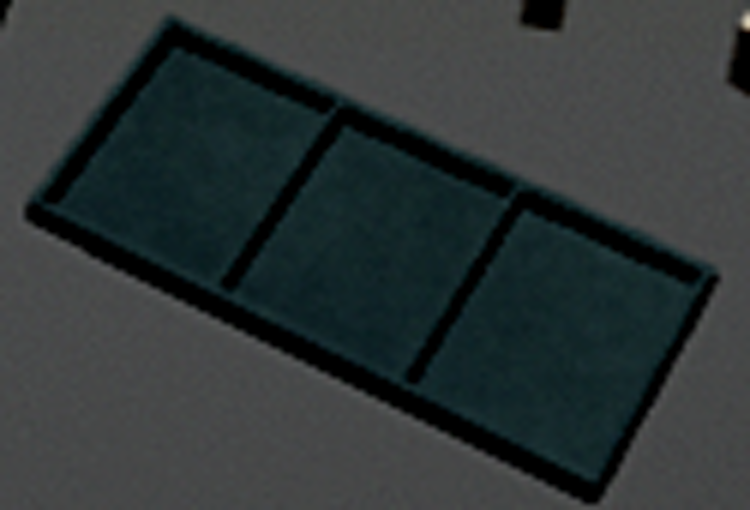

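```bash
python3 - <<'E'
from rf import *
from scipy.optimize import least_squares
L=np.array([[60.5,138],[60.5,-138],[-60.5,-138],[-60.5,138]])
def cv(p,x0,y0,s): return (np.array(p)+.5)/s-.5+[x0,y0]
ob={"top":cv([(80,20),(750,118),(708,402),(27,308)],140,112,7),"scene":cv([(597,488),(28,205),(170,17),(718,270)],222,212,6)}
def pts(p,z):
    c,s=np.cos(p[2]),np.sin(p[2]);return np.c_[L@np.array([[c,s],[-s,c]])+p[:2],np.full(4,z)]
for n in ob:
    for z in(14,0):
        P=np.array([unproj(n,u,z)[:2] for u in ob[n]]);print(n,z,P.round(1).tolist(),[round(float(np.linalg.norm(P[i]-P[i-1])),1) for i in range(4)],P.mean(0).round(1))
for cams in (["top"],["scene"],["top","scene"]):
  for fz in(0,1):
    r=least_squares(lambda p:np.concatenate([(proj(n,pts(p,p[3]if fz else 14))-ob[n]).ravel() for n in cams]),[645,148,-.135,14]);print(cams,fz,r.x.round(3),r.cost.round(2),r.fun.round(1))
E
```

```text
top 14 [[725.3, 276.9], [688.7, 5.7], [573.5, 20.4], [607.3, 293.1]] [119.1, 273.7, 116.2, 274.8] [648.7 149. ]
top 0 [[729.5, 281.1], [692.4, 5.9], [575.5, 20.9], [609.8, 297.6]] [120.9, 277.7, 117.8, 278.9] [651.8 151.4]
scene 14 [[728.1, 280.5], [691.4, 8.6], [572.5, 25.8], [609.5, 297.9]] [119.8, 274.4, 120.1, 274.6] [650.4 153.2]
scene 0 [[720.5, 279.6], [683.3, 3.9], [562.8, 21.4], [600.3, 297.2]] [121.5, 278.1, 121.7, 278.4] [641.7 150.5]
['top'] 0 [ 6.48755e+02  1.49023e+02 -1.29000e-01  1.40000e+01] 1.06 [-0.4 -0.4  0.5 -0.8  0.1  0.9 -0.2  0.3]
['top'] 1 [ 6.50814e+02  1.50599e+02 -1.29000e-01  4.58500e+00] 0.52 [ 0.  -0.1 -0.  -0.6 -0.3  0.6  0.3  0.1]
['scene'] 0 [ 6.50210e+02  1.53072e+02 -1.37000e-01  1.40000e+01] 0.28 [ 0.3  0.4 -0.2 -0.1 -0.2 -0.4  0.1 -0.1]
['scene'] 1 [ 6.46783e+02  1.52077e+02 -1.37000e-01  8.24700e+00] 0.09 [ 0.1  0.2  0.2  0.  -0.1 -0.2 -0.2 -0.1]
['top', 'scene'] 0 [ 6.49401e+02  1.51175e+02 -1.33000e-01  1.40000e+01] 3.95 [-1.  -0.9 -0.2 -0.8 -0.8  0.9 -1.  -0.2 -0.2 -0.2 -0.7 -0.4 -0.9 -0.7
 -0.5 -0.8]
['top', 'scene'] 1 [ 6.48768e+02  1.51167e+02 -1.33000e-01  1.00610e+01] 2.37 [-0.7 -0.2 -0.2 -0.2 -0.7  1.3 -0.6  0.3 -0.3  0.3 -0.5  0.3 -0.8 -0.
 -0.7 -0.2]
```

```bash
python3 - <<'E'
from rf import *
im={n:cv2.imread(f"pics/{n}0.png")[...,::-1] for n in("scene","top")}
rows=[]
for p in [(462,176,.15),(462,177,.17),(462,176,.19)]:
    r=[]
    for n in im:
        x=(165,185,35,45,8) if n=="top" else (298,175,35,45,8)
        crop(im[n],*x,"pics/_.png",[(np.vstack([h,h[:1]]),(0,0,255)) for h in hulls(n,"b1",p)]);r.append(cv2.imread("pics/_.png"))
    rows.append(np.vstack(r)[:, :260])
o=np.hstack(rows);cv2.imwrite("pics/b1c.png",cv2.resize(o,None,fx=.83,fy=.83)); print(o.shape)
E
```

```text
(720, 780, 3)
```

View pics/b1c.png

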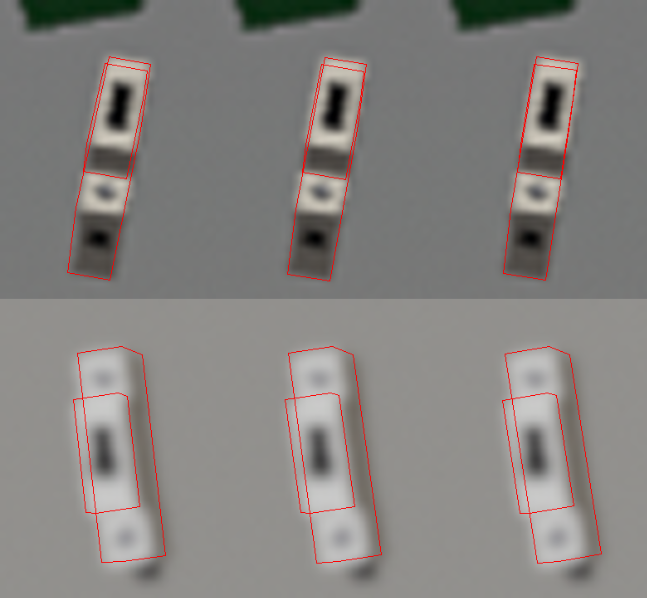

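Request:
{"method": "servo_tool", "body": {"steps": [[[0.27,-0.63,0],0.09],[[0.27,-0.63,0],0.09],[[0.27,-0.63,0],0.09],[[0.27,-0.63,0],0.09],[[0.27,-0.63,0],0.09]], "fingers": -1, "grip_force": 40}}

```text
time: 0.52
ee_pos: [270.8, 508.1, 230.8]
tool_rot: [-0.0, -0.009, 1.0, -0.001]
contact_force: [0.6, 0.9, 0.1]
width: 85.2
```

Request:
{"method": "servo_tool", "body": {"steps": [[[0.27,-0.63,0],0],[[0.27,-0.63,0],0],[[0.27,-0.63,0],0],[[0.27,-0.63,0],0],[[0.27,-0.63,0],0]]}}

```text
time: 0.93
ee_pos: [351.4, 319.2, 231.1]
tool_rot: [-0.0, -0.009, 1.0, -0.0]
contact_force: [1.1, 0.3, 0.6]
width: 85.0
```

Request:
{"method": "servo_tool", "body": {"steps": [[[0.27,-0.63,0],0],[[0.27,-0.63,0],0],[[0.27,-0.63,0],0],[[0.27,-0.63,0],0],[[0.27,-0.63,0],0]]}}

```text
time: 1.35
ee_pos: [432.2, 130.5, 231.3]
tool_rot: [-0.0, -0.009, 1.0, -0.0]
contact_force: [0.9, 0.6, 0.1]
width: 85.4
```

Request:
{"method": "servo_tool", "body": {"steps": [[[0.05,-0.12,-0.1],0.004],[[0.105,-0.243,-0.2],0.004],[[0.105,-0.243,-0.33],0.004],[[0.105,-0.243,-0.437],0.004],[[0.105,-0.243,-0.437],0.004]]}}

```text
time: 1.77
ee_pos: [459.0, 57.5, 93.4]
tool_rot: [-0.007, -0.014, 1.0, -0.002]
contact_force: [-0.7, 1.0, -0.8]
width: 85.3
```

```bash
cat > look.py <<'E'
import sys
from h import *
s=get_state();print(s["time"],s["ee_pos"].round(1),"psi",round(float(2*np.arctan2(s["tool_rot"][2],s["tool_rot"][1])-np.pi),3),s["width"].round(1),s["contact_force"].round(1))
if len(sys.argv)>1:
    n,x,y,w,h,sc,fn=sys.argv[1:8];crop(read_camera(n),int(x),int(y),int(w),int(h),int(sc),"pics/"+fn)
E
python3 look.py top 160 150 130 100 6 a1.png;python3 look.py scene 220 130 130 100 6 a2.png
```

```text
Traceback (most recent call last):
  File "look.py", line 3, in <module>
    s=get_state();print(s["time"],s["ee_pos"].round(1),"psi",round(float(2*np.arctan2(s["tool_rot"][2],s["tool_rot"][1])-np.pi),3),s["width"].round(1),s["contact_force"].round(1))
                                                                                                                                   ^^^^^^^^^^^^^^^^
AttributeError: 'float' object has no attribute 'round'
Traceback (most recent call last):
  File "look.py", line 3, in <module>
    s=get_state();print(s["time"],s["ee_pos"].round(1),"psi",round(float(2*np.arctan2(s["tool_rot"][2],s["tool_rot"][1])-np.pi),3),s["width"].round(1),s["contact_force"].round(1))
                                                                                                                                   ^^^^^^^^^^^^^^^^
AttributeError: 'float' object has no attribute 'round'
```

```bash
sed -i 's/s\["width"\].round(1)/round(s["width"],1)/' look.py
python3 look.py top 160 150 130 100 6 a1.png;python3 look.py scene 220 130 130 100 6 a2.png
```

```text
1.7667 [459.   57.5  93.4] psi 0.029 85.3 [-0.7  1.  -0.8]
1.8167 [460.2  58.8  96.7] psi 0.03 85.3 [0.5 0.3 0.6]
```

View pics/a1.png

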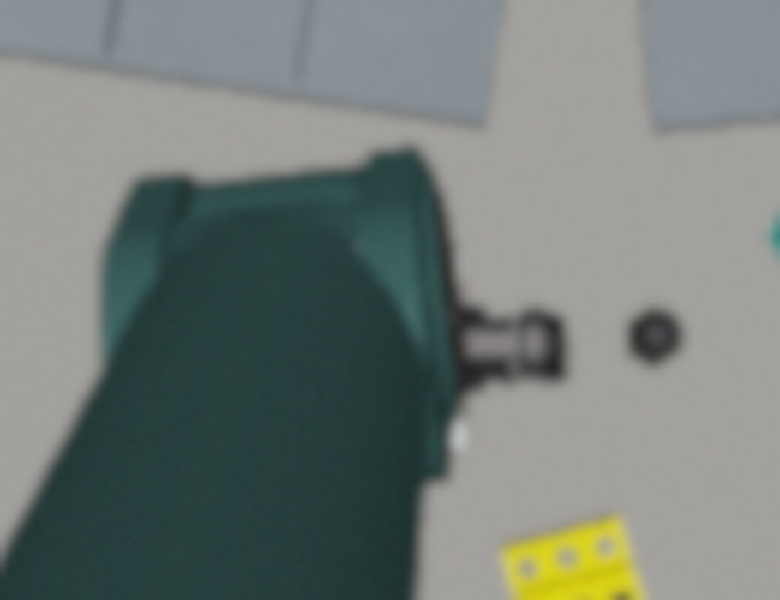

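View pics/a2.png

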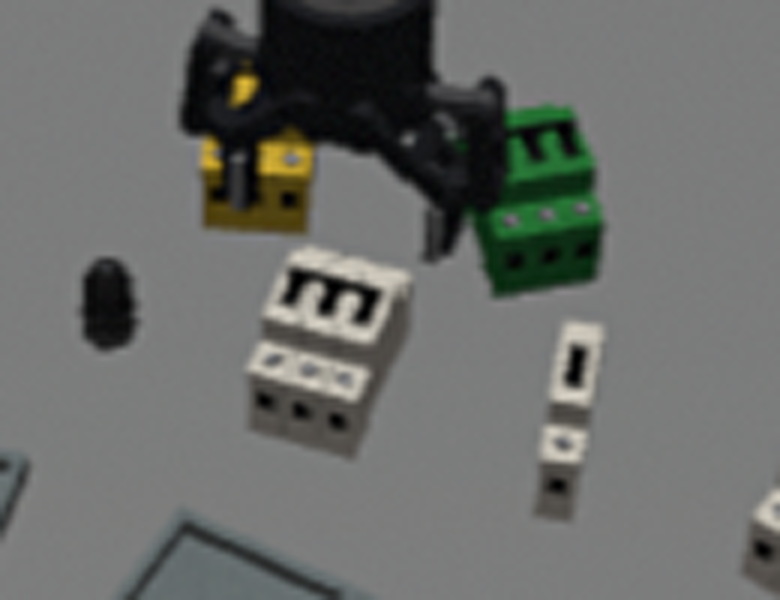

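Request:
{"method": "servo_tool", "body": {"steps": [[[0,0,-0.05],0],[[0,0,-0.1],0],[[0,0,-0.15],0],[[0,0,-0.2],0],[[0,0,-0.24],0]]}}

```text
time: 2.28
ee_pos: [465.8, 61.8, 30.9]
tool_rot: [0.003, -0.017, 1.0, 0.001]
contact_force: [-0.6, 0.2, -0.8]
width: 85.3
```

Request:
{"method": "servo_tool", "body": {"steps": [[[0,0,0],0],[[0,0,0],0]]}}

```text
time: 2.45
ee_pos: [465.0, 61.3, 30.5]
tool_rot: [0.002, -0.017, 1.0, 0.001]
contact_force: [0.1, 0.8, -0.4]
width: 85.4
```

```bash
python3 look.py scene 220 130 130 100 6 a3.png
```

```text
2.45 [465.   61.3  30.5] psi 0.033 85.4 [ 0.1  0.8 -0.4]
```

View pics/a3.png

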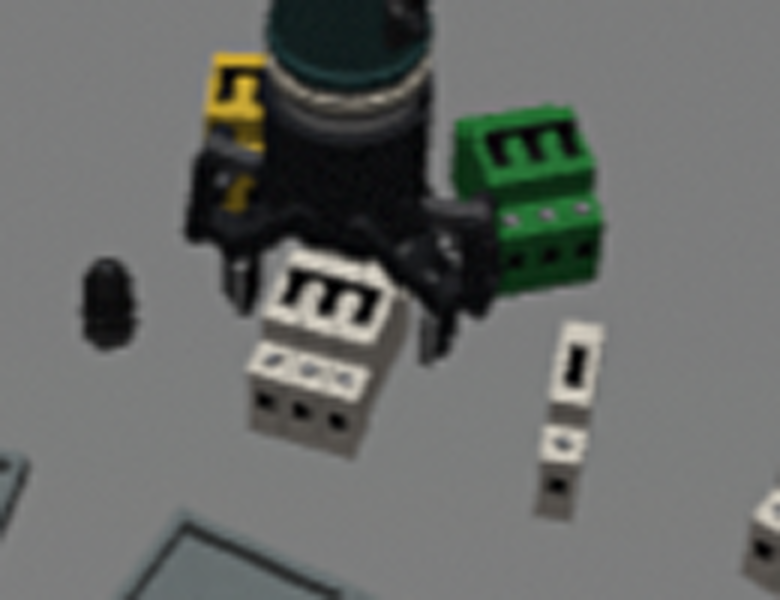

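Request:
{"method": "servo_tool", "body": {"steps": [[[0,-0.012,-0.02],0],[[0,-0.012,-0.038],0],[[0,-0.012,-0.038],0]]}}

```text
time: 2.75
ee_pos: [463.6, 56.2, 16.8]
tool_rot: [0.0, -0.016, 1.0, -0.0]
contact_force: [-0.2, -0.1, -0.0]
width: 85.1
```

Request:
{"method": "servo_tool", "body": {"steps": [[[0,0,0],0],[[0,0,0],0],[[0,0,0],0],[[0,0,0],0],[[0,0,0],0]], "fingers": 1, "grip_force": 50}}

```text
time: 3.17
ee_pos: [463.5, 56.4, 17.0]
tool_rot: [0.0, -0.016, 1.0, -0.0]
contact_force: [-0.6, 0.2, 2.8]
width: 53.3
```

Request:
{"method": "servo_tool", "body": {"steps": [[[0,0,0],0],[[0,0,0],0],[[0,0,0],0],[[0,0,0],0],[[0,0,0],0]]}}

```text
time: 3.58
ee_pos: [463.5, 56.3, 17.0]
tool_rot: [0.0, -0.016, 1.0, -0.0]
contact_force: [-0.9, -0.3, 4.7]
width: 53.6
```

Request:
{"method": "servo_tool", "body": {"steps": [[[0,0,0.04],0],[[0,0,0.1],0],[[0,0,0.18],0],[[0,0,0.26],0],[[0,0,0.26],0]]}}

```text
time: 4.0
ee_pos: [465.1, 56.7, 97.3]
tool_rot: [0.003, -0.016, 1.0, 0.0]
contact_force: [0.5, 0.2, -5.2]
width: 53.4
```

Request:
{"method": "servo_tool", "body": {"steps": [[[0.1,0,0],-0.01],[[0.2,0,0],-0.02],[[0.3,0.01,0],-0.03],[[0.4,0.015,0],-0.053],[[0.5,0.018,0],-0.053]]}}

```text
time: 4.42
ee_pos: [613.4, 62.3, 92.8]
tool_rot: [-0.002, 0.068, 0.998, -0.0]
contact_force: [-0.6, 0.5, -4.9]
width: 53.4
```

Request:
{"method": "servo_tool", "body": {"steps": [[[0.05,0,0],0],[[0.08,0,0],0],[[0.08,0,0],0],[[0.08,0,0],0]]}}

```text
time: 4.75
ee_pos: [635.3, 61.6, 93.1]
tool_rot: [-0.002, 0.068, 0.998, -0.0]
contact_force: [-1.6, -0.4, -4.8]
width: 53.7
```

```bash
python3 look.py top 140 110 130 100 6 a4.png;python3 look.py scene 210 130 160 120 5 a5.png
```

```text
4.75 [635.3  61.6  93.1] psi -0.135 53.7 [-1.6 -0.4 -4.8]
4.8 [634.6  61.6  93.4] psi -0.135 53.3 [-0.8  0.4 -4.2]
```

View pics/a5.png

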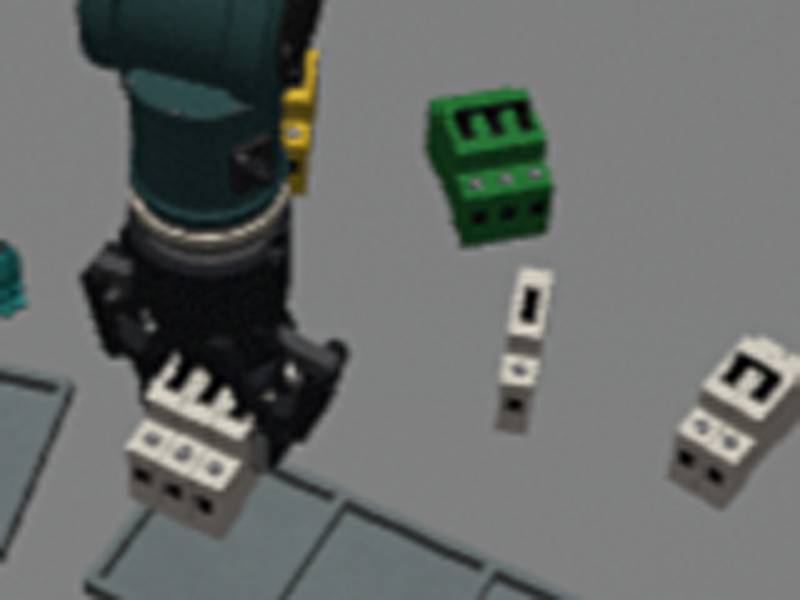

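View pics/a4.png

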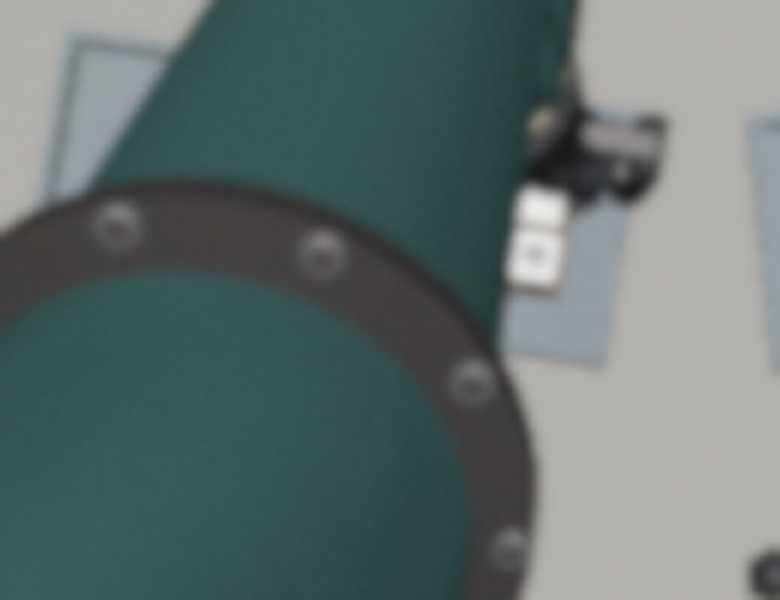

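```bash
cat > ov.py <<'E'
import sys
from rf import *
# ov.py cam x y w h s fn  k,x,y,yaw,z ...
n,x,y,w,h,sc,fn=sys.argv[1:8];im=read_camera(n);pl=[]
for a in sys.argv[8:]:
    k,*p=a.split(",");p=[float(v) for v in p]
    for q in hulls(n,k,p):pl.append((np.vstack([q,q[:1]]),(0,0,255)))
crop(im,int(x),int(y),int(w),int(h),int(sc),"pics/"+fn,pl)
s=get_state();print(s["time"],s["ee_pos"].round(1))
E
python3 ov.py scene 210 180 130 100 6 a6.png b3,634.6,62.5,-.135,76
```

```text
4.9 [634.9  61.7  94. ]
```

View pics/a6.png

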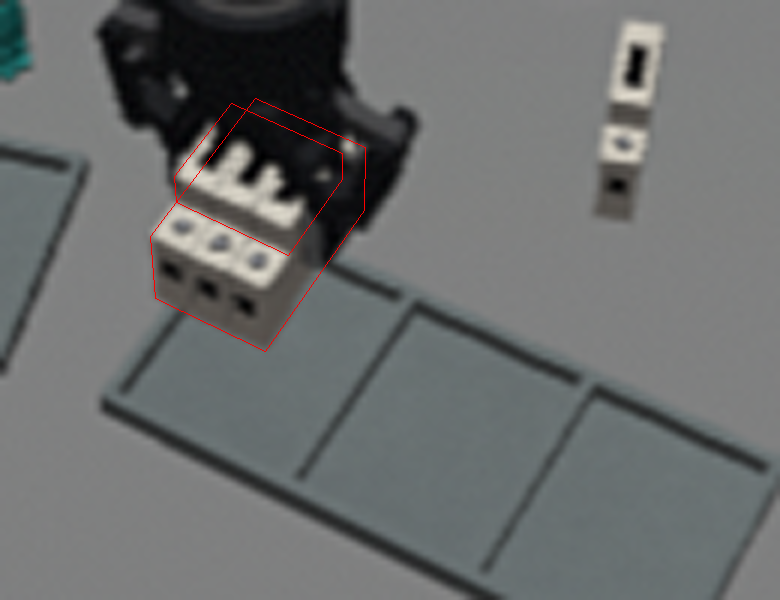

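Request:
{"method": "servo_tool", "body": {"steps": [[[0.01,0,-0.06],0],[[0.01,0,-0.12],0],[[0.01,0,-0.17],0],[[0.01,0,-0.21],0],[[0.01,0,-0.22],0]]}}

```text
time: 5.32
ee_pos: [637.9, 61.8, 26.8]
tool_rot: [-0.002, 0.067, 0.998, -0.0]
contact_force: [0.4, -0.2, -4.8]
width: 53.1
```

Request:
{"method": "servo_tool", "body": {"steps": [[[0,0,-0.002],0],[[0,0,-0.004],0],[[0,0,-0.006],0]]}}

```text
time: 5.57
ee_pos: [641.3, 61.9, 27.9]
tool_rot: [0.001, 0.067, 0.998, 0.0]
contact_force: [0.1, -0.5, -4.5]
width: 53.5
```

Request:
{"method": "servo_tool", "body": {"steps": [[[-0.01,0,-0.005],0],[[-0.01,0,-0.01],0],[[-0.01,0,-0.015],0],[[-0.01,0,-0.02],0],[[-0.01,0,-0.02],0]]}}

```text
time: 5.98
ee_pos: [637.4, 61.8, 20.8]
tool_rot: [-0.0, 0.067, 0.998, -0.0]
contact_force: [0.1, 0.8, -3.8]
width: 53.5
```

Request:
{"method": "servo_tool", "body": {"steps": [[[0,0,-0.003],0],[[0,0,-0.005],0],[[0,0,-0.005],0]]}}

```text
time: 6.23
ee_pos: [637.7, 61.8, 20.1]
tool_rot: [0.0, 0.067, 0.998, 0.0]
contact_force: [-2.0, 0.3, 1.6]
width: 53.4
```

Request:
{"method": "servo_tool", "body": {"steps": [[[0,0,0],0],[[0,0,0],0],[[0,0,0],0],[[0,0,0],0]], "fingers": -1}}

```text
time: 6.57
ee_pos: [638.0, 61.8, 19.7]
tool_rot: [0.0, 0.067, 0.998, 0.0]
contact_force: [-1.1, -1.3, -0.7]
width: 85.5
```

Request:
{"method": "servo_tool", "body": {"steps": [[[0,0,0.06],0],[[0,0,0.14],0],[[0,0,0.24],0],[[0,0,0.36],0],[[0,0,0.46],0]]}}

```text
time: 6.98
ee_pos: [637.8, 61.8, 159.4]
tool_rot: [0.0, 0.068, 0.998, 0.0]
contact_force: [0.8, 0.1, 0.2]
width: 85.7
```

Request:
{"method": "servo_tool", "body": {"steps": [[[-0.3,-0.61,0],0.084],[[-0.3,-0.61,0],0.084],[[-0.3,-0.61,0],0.084],[[-0.3,-0.61,0],0.084],[[-0.3,-0.61,0],0.084]]}}

```text
time: 7.4
ee_pos: [546.1, -123.7, 157.8]
tool_rot: [0.0, -0.064, 0.998, -0.0]
contact_force: [1.4, -0.8, -0.3]
width: 85.3
```

Request:
{"method": "servo_tool", "body": {"steps": [[[-0.3,-0.61,0],0],[[-0.3,-0.61,0],0],[[-0.3,-0.61,0],0],[[-0.3,-0.61,0],0],[[-0.3,-0.61,0],0]]}}

```text
time: 7.82
ee_pos: [456.0, -306.8, 157.8]
tool_rot: [0.0, -0.064, 0.998, -0.0]
contact_force: [-0.0, -0.5, 0.4]
width: 85.3
```

Request:
{"method": "servo_tool", "body": {"steps": [[[0,0,-0.1],0],[[0,0,-0.2],0],[[0,0,-0.22],0],[[0,0,-0.22],0]]}}

```text
time: 8.15
ee_pos: [456.1, -303.2, 89.8]
tool_rot: [-0.002, -0.064, 0.998, 0.001]
contact_force: [0.5, -0.5, 0.0]
width: 85.6
```

```bash
python3 look.py scene 130 90 200 150 4 a7.png; python3 ov.py top 100 90 200 140 4 a8.png b3,637.5,61.8,-.135,3
```

```text
8.15 [ 456.1 -303.2   89.8] psi 0.129 85.6 [ 0.5 -0.5  0. ]
8.25 [ 458.3 -303.8   92.1]
```

View pics/a7.png

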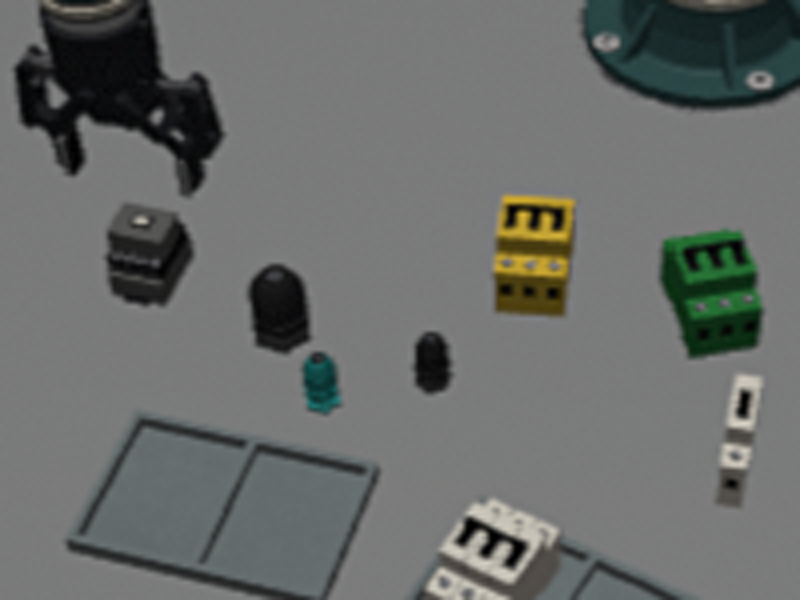

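View pics/a8.png

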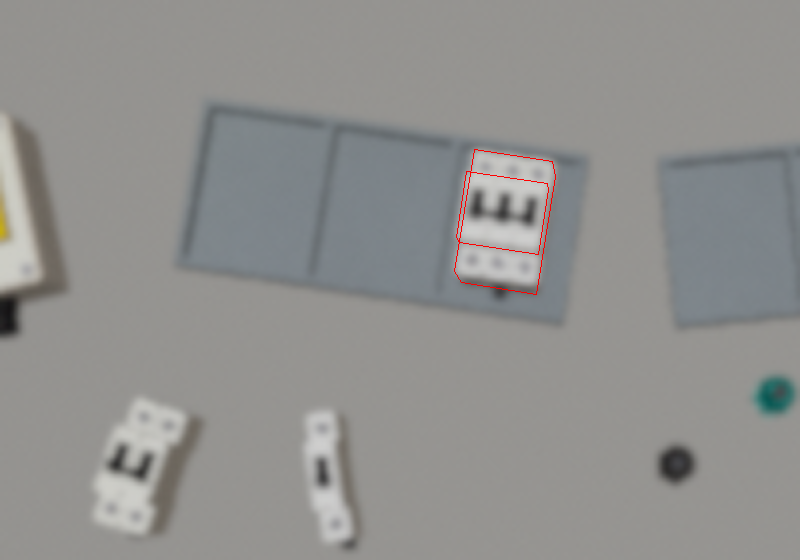

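Request:
{"method": "servo_tool", "body": {"steps": [[[-0.003,-0.003,-0.06],0],[[-0.003,-0.003,-0.12],0],[[-0.003,-0.003,-0.18],0],[[-0.003,-0.003,-0.23],0],[[-0.003,-0.003,-0.23],0]]}}

```text
time: 8.67
ee_pos: [457.0, -304.2, 21.9]
tool_rot: [-0.0, -0.065, 0.998, 0.0]
contact_force: [-0.2, 0.1, 0.8]
width: 85.5
```

Request:
{"method": "servo_tool", "body": {"steps": [[[0,0,0],0],[[0,0,0],0]]}}

```text
time: 8.83
ee_pos: [458.0, -305.4, 24.0]
tool_rot: [0.001, -0.065, 0.998, -0.001]
contact_force: [-0.6, 0.1, 0.9]
width: 85.4
```

Request:
{"method": "servo_tool", "body": {"steps": [[[-0.004,0,-0.015],0],[[-0.004,0,-0.015],0],[[-0.004,0,-0.015],0]]}}

```text
time: 9.08
ee_pos: [455.6, -305.2, 18.6]
tool_rot: [0.0, -0.064, 0.998, -0.0]
contact_force: [-1.1, 0.3, -0.3]
width: 85.6
```

Request:
{"method": "servo_tool", "body": {"steps": [[[0,0,0],0],[[0,0,0],0],[[0,0,0],0],[[0,0,0],0],[[0,0,0],0]], "fingers": 1, "grip_force": 40}}

```text
time: 9.5
ee_pos: [455.6, -305.1, 18.3]
tool_rot: [0.0, -0.064, 0.998, -0.0]
contact_force: [-0.1, 0.2, 3.0]
width: 44.8
```

Request:
{"method": "servo_tool", "body": {"steps": [[[0,0,0],0],[[0,0,0],0],[[0,0,0],0],[[0,0,0],0]]}}

```text
time: 9.83
ee_pos: [455.6, -305.2, 18.3]
tool_rot: [0.0, -0.064, 0.998, -0.0]
contact_force: [-1.3, 0.5, 4.7]
width: 44.9
```

Request:
{"method": "servo_tool", "body": {"steps": [[[0,0,0.05],0],[[0,0,0.12],0],[[0,0,0.22],0],[[0,0,0.32],0],[[0,0,0.42],0]]}}

```text
time: 10.25
ee_pos: [454.4, -304.5, 144.2]
tool_rot: [-0.001, -0.065, 0.998, 0.001]
contact_force: [0.4, -0.6, -2.7]
width: 44.8
```

```bash
python3 look.py scene 130 90 130 100 6 a9.png
```

```text
10.25 [ 454.4 -304.5  144.2] psi 0.129 44.8 [ 0.4 -0.6 -2.7]
```

View pics/a9.png

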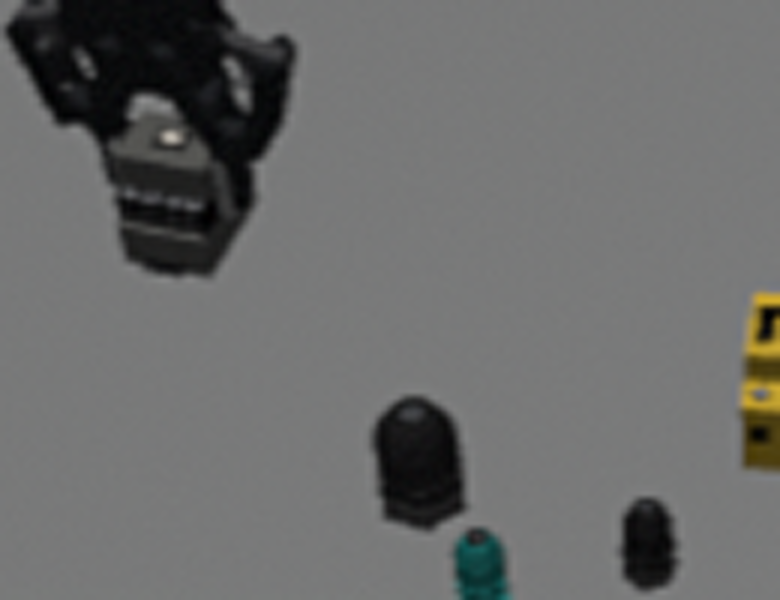

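Request:
{"method": "servo_tool", "body": {"steps": [[[0.04,0.1,0.02],-0.02],[[0.08,0.2,0.02],-0.04],[[0.13,0.3,0.02],-0.06],[[0.17,0.4,0.02],-0.084],[[0.216,0.507,0.02],-0.084]]}}

```text
time: 10.72
ee_pos: [519.6, -151.8, 149.1]
tool_rot: [-0.001, 0.069, 0.998, -0.0]
contact_force: [-0.0, -0.1, -2.6]
width: 44.6
```

Request:
{"method": "servo_tool", "body": {"steps": [[[0.043,0.1,0],0],[[0.086,0.2,0],0],[[0.129,0.3,0],0],[[0.172,0.4,0],0],[[0.216,0.507,0],0]]}}

```text
time: 11.13
ee_pos: [584.4, 0.2, 148.9]
tool_rot: [-0.001, 0.068, 0.998, -0.0]
contact_force: [0.8, -1.4, -2.0]
width: 44.9
```

Request:
{"method": "servo_tool", "body": {"steps": [[[0.043,0.1,0],0],[[0.086,0.2,0],0],[[0.129,0.3,0],0],[[0.172,0.4,0],0],[[0.216,0.507,0],0]]}}

```text
time: 11.55
ee_pos: [649.2, 152.0, 148.5]
tool_rot: [-0.001, 0.068, 0.998, -0.001]
contact_force: [1.3, -0.9, -2.6]
width: 44.9
```

Request:
{"method": "servo_tool", "body": {"steps": [[[0,0,-0.04],0],[[0,0,-0.1],0],[[0,0,-0.16],0],[[0,0,-0.2],0],[[0,0,-0.2],0]]}}

```text
time: 11.97
ee_pos: [646.6, 150.4, 86.0]
tool_rot: [-0.004, 0.067, 0.998, -0.001]
contact_force: [-1.2, 0.2, -2.7]
width: 44.6
```

```bash
python3 look.py; python3 ov.py scene 210 160 130 100 6 b1.png con,648,151,-.135,68
```

```text
11.9667 [646.6 150.4  86. ] psi -0.135 44.6 [-1.2  0.2 -2.7]
12.0167 [647.8 150.5  87.7]
```

View pics/b1.png

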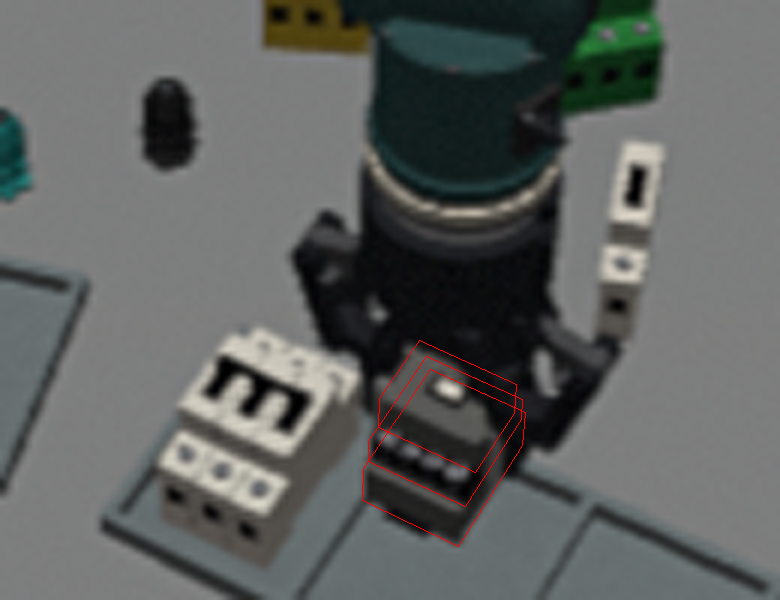

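Request:
{"method": "servo_tool", "body": {"steps": [[[0,0.01,-0.05],0],[[0,0.01,-0.1],0],[[0,0.01,-0.15],0],[[0,0.01,-0.19],0],[[0,0.01,-0.19],0]]}}

```text
time: 12.43
ee_pos: [647.9, 153.8, 30.1]
tool_rot: [-0.002, 0.067, 0.998, -0.001]
contact_force: [-0.5, -0.4, -2.6]
width: 44.1
```

Request:
{"method": "servo_tool", "body": {"steps": [[[0,0,-0.003],0],[[0,0,-0.006],0],[[0,0,-0.009],0]]}}

```text
time: 12.68
ee_pos: [650.7, 154.3, 31.1]
tool_rot: [0.001, 0.068, 0.998, 0.0]
contact_force: [0.8, 0.1, -2.0]
width: 44.8
```

Request:
{"method": "servo_tool", "body": {"steps": [[[0,0,-0.007],0],[[0,0,-0.014],0],[[0,0,-0.021],0],[[0,0,-0.028],0],[[0,0,-0.028],0]]}}

```text
time: 13.1
ee_pos: [649.4, 154.2, 21.5]
tool_rot: [-0.0, 0.067, 0.998, -0.0]
contact_force: [-0.2, 0.7, -1.9]
width: 44.7
```

Request:
{"method": "servo_tool", "body": {"steps": [[[0,0,-0.003],0],[[0,0,-0.006],0],[[0,0,-0.006],0]]}}

```text
time: 13.35
ee_pos: [649.6, 154.2, 21.3]
tool_rot: [-0.0, 0.067, 0.998, 0.0]
contact_force: [-2.9, -0.5, 5.9]
width: 44.6
```

Request:
{"method": "servo_tool", "body": {"steps": [[[0,0,0.003],0],[[0,0,0.003],0],[[0,0,0.003],0],[[0,0,0.003],0]], "fingers": -0.6}}

```text
time: 13.68
ee_pos: [650.2, 154.3, 21.1]
tool_rot: [0.0, 0.067, 0.998, 0.0]
contact_force: [0.6, -0.5, -0.2]
width: 68.4
```

Request:
{"method": "servo_tool", "body": {"steps": [[[0,0,0.06],0],[[0,0,0.14],0],[[0,0,0.24],0],[[0,0,0.36],0],[[0,0,0.46],0]]}}

```text
time: 14.1
ee_pos: [650.1, 154.2, 160.7]
tool_rot: [0.0, 0.068, 0.998, 0.0]
contact_force: [0.5, -0.4, 0.2]
width: 68.0
```

Request:
{"method": "servo_tool", "body": {"steps": [[[-0.3,-0.563,0],0.109],[[-0.3,-0.563,0],0.109],[[-0.3,-0.563,0],0.109],[[-0.3,-0.563,0],0.109],[[-0.3,-0.563,0],0.109]], "fingers": -1}}

```text
time: 14.52
ee_pos: [556.7, -19.8, 159.0]
tool_rot: [-0.001, -0.101, 0.995, -0.001]
contact_force: [0.1, -0.4, -1.3]
width: 84.9
```

Request:
{"method": "servo_tool", "body": {"steps": [[[-0.3,-0.563,0],0.109],[[-0.3,-0.563,0],0.109],[[-0.3,-0.563,0],0.109],[[-0.3,-0.563,0],0.109],[[-0.3,-0.563,0],0.109]]}}

```text
time: 14.93
ee_pos: [466.6, -188.1, 159.0]
tool_rot: [-0.001, -0.269, 0.963, -0.001]
contact_force: [-0.4, -0.4, 0.8]
width: 85.6
```

Request:
{"method": "servo_tool", "body": {"steps": [[[0,0,-0.1],0],[[0,0,-0.2],0],[[0,0,-0.22],0],[[0,0,-0.22],0]]}}

```text
time: 15.27
ee_pos: [468.4, -183.1, 91.4]
tool_rot: [-0.002, -0.272, 0.962, 0.001]
contact_force: [0.4, 0.4, 0.5]
width: 85.1
```

```bash
python3 look.py scene 130 90 130 100 6 b2.png; python3 look.py top 140 100 130 100 6 b3.png
```

```text
15.2667 [ 468.4 -183.1   91.4] psi 0.55 85.1 [0.4 0.4 0.5]
15.3167 [ 469.6 -183.2   92.7] psi 0.55 85.7 [ 0.5 -0.1  1.1]
```

View pics/b2.png

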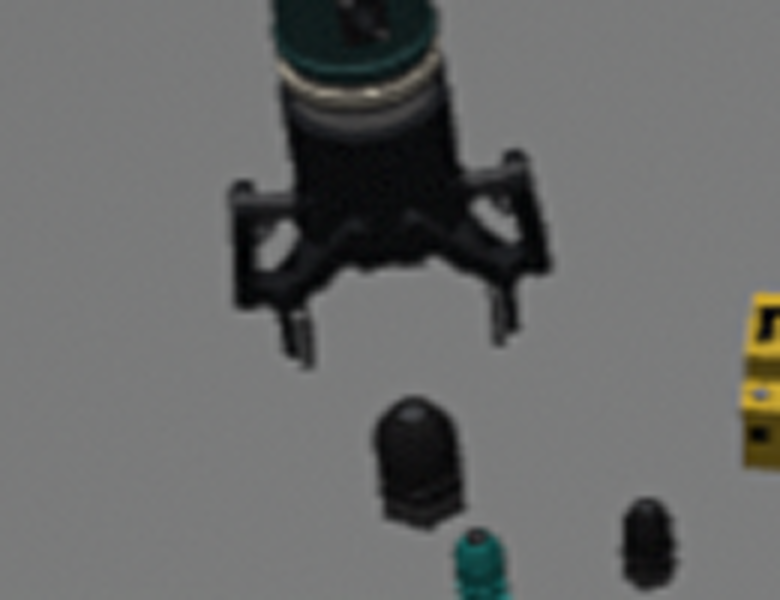

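View pics/b3.png

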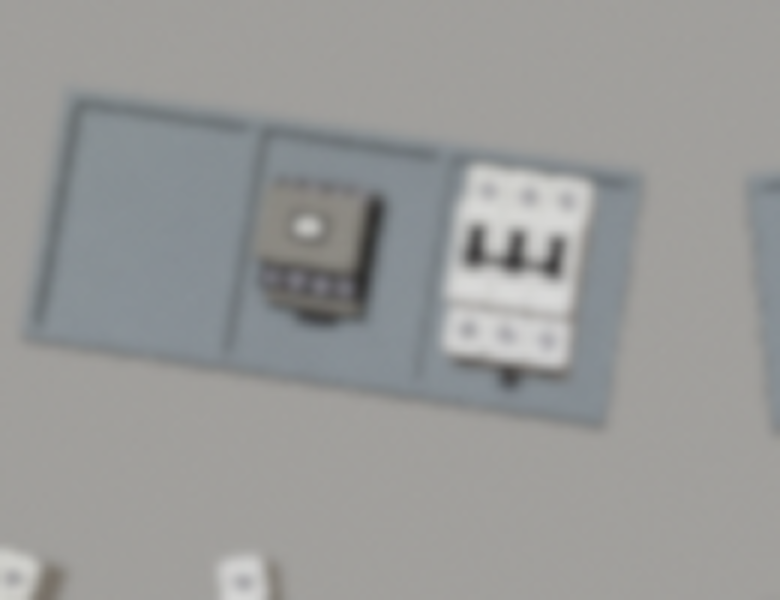

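Request:
{"method": "servo_tool", "body": {"steps": [[[0,0,-0.06],0],[[0,0,-0.12],0],[[0,0,-0.18],0],[[0,0,-0.23],0],[[0,0,-0.25],0]]}}

```text
time: 15.78
ee_pos: [470.7, -183.2, 17.9]
tool_rot: [0.0, -0.272, 0.962, -0.0]
contact_force: [-0.6, -0.5, -0.0]
width: 85.5
```

Request:
{"method": "servo_tool", "body": {"steps": [[[0,0,0],0],[[0,0,0],0],[[0,0,0],0]]}}

```text
time: 16.03
ee_pos: [470.9, -183.7, 19.2]
tool_rot: [0.001, -0.272, 0.962, -0.001]
contact_force: [-0.0, 0.0, 0.0]
width: 85.3
```

Request:
{"method": "servo_tool", "body": {"steps": [[[0,0,-0.01],0],[[0,0,-0.015],0],[[0,0,-0.015],0]], "grip_force": 25}}

```text
time: 16.28
ee_pos: [470.0, -183.6, 13.7]
tool_rot: [0.0, -0.271, 0.962, -0.0]
contact_force: [-0.6, -0.2, -0.5]
width: 85.3
```

Request:
{"method": "servo_tool", "body": {"steps": [[[0,0,0],0],[[0,0,0],0],[[0,0,0],0],[[0,0,0],0],[[0,0,0],0]], "fingers": 1, "grip_force": 25}}

```text
time: 16.7
ee_pos: [469.8, -183.6, 13.8]
tool_rot: [0.0, -0.271, 0.962, -0.0]
contact_force: [-0.2, 0.4, 3.6]
width: 41.6
```

Request:
{"method": "servo_tool", "body": {"steps": [[[0,0,0],0],[[0,0,0],0],[[0,0,0],0],[[0,0,0],0]]}}

```text
time: 17.03
ee_pos: [469.8, -183.6, 13.7]
tool_rot: [0.0, -0.271, 0.962, -0.0]
contact_force: [-0.9, -0.0, 6.4]
width: 41.1
```

Request:
{"method": "servo_tool", "body": {"steps": [[[0,0,0.05],0],[[0,0,0.12],0],[[0,0,0.22],0],[[0,0,0.32],0],[[0,0,0.44],0]]}}

```text
time: 17.45
ee_pos: [468.6, -183.2, 145.6]
tool_rot: [-0.001, -0.272, 0.962, 0.001]
contact_force: [1.0, -1.3, -1.0]
width: 41.6
```

```bash
python3 look.py scene 130 90 130 100 6 b4.png
```

```text
17.45 [ 468.6 -183.2  145.6] psi 0.55 41.6 [ 1.  -1.3 -1. ]
```

View pics/b4.png

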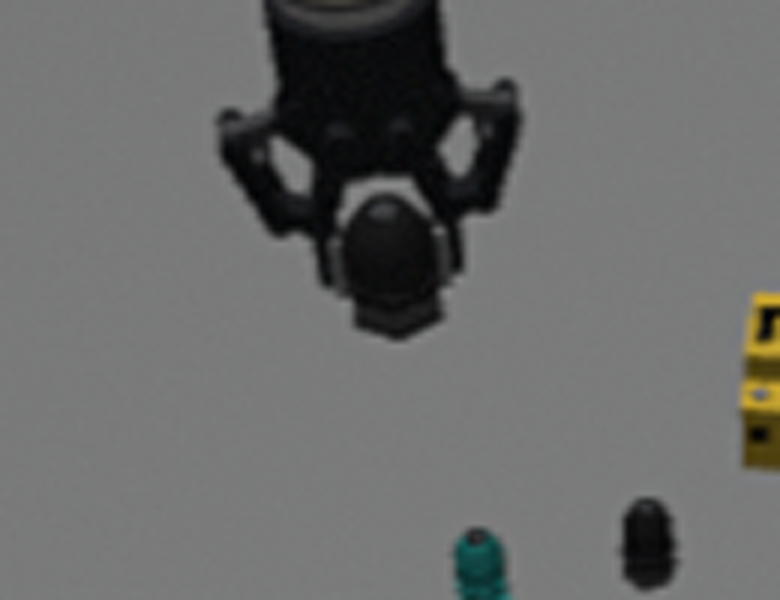

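Request:
{"method": "servo_tool", "body": {"steps": [[[0.04,0.09,0.02],-0.015],[[0.08,0.19,0.02],-0.03],[[0.13,0.29,0.02],-0.045],[[0.17,0.38,0.02],-0.06],[[0.213,0.472,0.02],-0.073]]}}

```text
time: 17.92
ee_pos: [533.9, -40.6, 151.2]
tool_rot: [-0.0, -0.159, 0.987, -0.0]
contact_force: [0.1, 0.2, -0.3]
width: 41.0
```

Request:
{"method": "servo_tool", "body": {"steps": [[[0.04,0.09,0],-0.015],[[0.08,0.19,0],-0.03],[[0.13,0.29,0],-0.045],[[0.17,0.38,0],-0.06],[[0.213,0.472,0],-0.073]]}}

```text
time: 18.33
ee_pos: [597.7, 101.2, 150.8]
tool_rot: [-0.0, -0.045, 0.999, -0.0]
contact_force: [0.0, 0.5, -1.0]
width: 40.9
```

Request:
{"method": "servo_tool", "body": {"steps": [[[0.04,0.09,0],-0.015],[[0.08,0.19,0],-0.03],[[0.13,0.29,0],-0.045],[[0.17,0.38,0],-0.06],[[0.213,0.472,0],-0.073]]}}

```text
time: 18.75
ee_pos: [661.4, 242.8, 150.5]
tool_rot: [-0.0, 0.07, 0.998, -0.0]
contact_force: [1.2, -0.8, -0.3]
width: 41.2
```

Request:
{"method": "servo_tool", "body": {"steps": [[[0,0,-0.05],0],[[0,0,-0.12],0],[[0,0,-0.18],0],[[0,0,-0.22],0],[[0,0,-0.22],0]]}}

```text
time: 19.17
ee_pos: [658.8, 240.4, 81.7]
tool_rot: [-0.003, 0.069, 0.998, -0.001]
contact_force: [-1.1, -1.2, 0.2]
width: 41.2
```

```bash
python3 look.py scene 230 160 150 120 5 b5.png
```

```text
19.1667 [658.8 240.4  81.7] psi -0.138 41.2 [-1.1 -1.2  0.2]
```

View pics/b5.png

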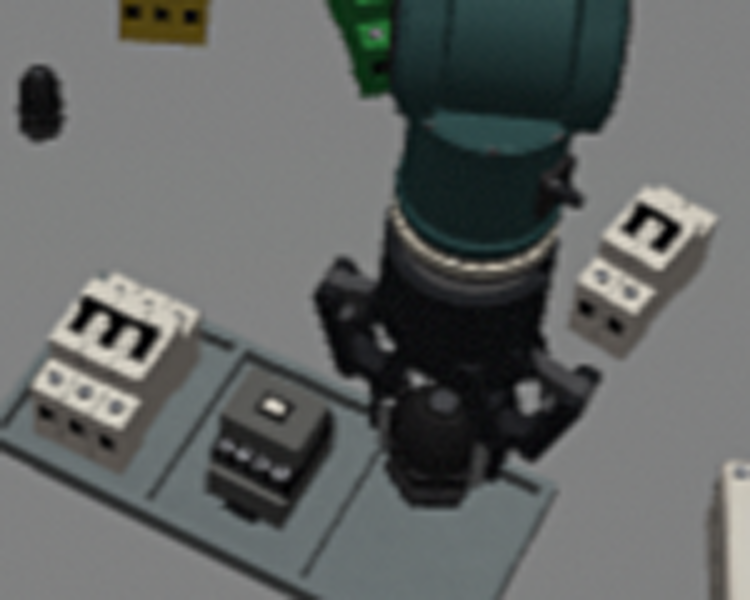

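Request:
{"method": "servo_tool", "body": {"steps": [[[0,0,-0.05],0],[[0,0,-0.1],0],[[0,0,-0.15],0],[[0,0,-0.19],0],[[0,0,-0.19],0]]}}

```text
time: 19.63
ee_pos: [659.0, 240.4, 24.9]
tool_rot: [-0.003, 0.069, 0.998, -0.001]
contact_force: [-0.8, -0.2, -0.9]
width: 41.1
```

Request:
{"method": "servo_tool", "body": {"steps": [[[0,0,-0.003],0],[[0,0,-0.006],0],[[0,0,-0.009],0]]}}

```text
time: 19.88
ee_pos: [662.3, 241.4, 26.4]
tool_rot: [0.001, 0.069, 0.998, 0.0]
contact_force: [-0.2, -0.4, -0.3]
width: 41.4
```

Request:
{"method": "servo_tool", "body": {"steps": [[[0,0,-0.007],0],[[0,0,-0.014],0],[[0,0,-0.021],0],[[0,0,-0.027],0],[[0,0,-0.027],0]]}}

```text
time: 20.3
ee_pos: [661.3, 241.1, 17.3]
tool_rot: [-0.0, 0.069, 0.998, -0.0]
contact_force: [0.1, -0.8, -0.8]
width: 41.3
```

Request:
{"method": "servo_tool", "body": {"steps": [[[0,0,-0.002],0],[[0,0,-0.004],0],[[0,0,-0.004],0]]}}

```text
time: 20.55
ee_pos: [661.6, 241.2, 16.9]
tool_rot: [-0.0, 0.069, 0.998, 0.0]
contact_force: [-1.0, -0.3, 2.2]
width: 41.0
```

Request:
{"method": "servo_tool", "body": {"steps": [[[0,0,0],0],[[0,0,0],0],[[0,0,0],0],[[0,0,0],0]], "fingers": -0.6}}

```text
time: 20.88
ee_pos: [661.6, 241.2, 16.4]
tool_rot: [0.0, 0.069, 0.998, 0.0]
contact_force: [-0.9, 0.8, 0.0]
width: 68.4
```

Request:
{"method": "servo_tool", "body": {"steps": [[[0,0,0.04],0],[[0,0,0.11],0],[[0,0,0.22],0],[[0,0,0.34],0],[[0,0,0.46],0]]}}

```text
time: 21.3
ee_pos: [661.1, 241.0, 156.3]
tool_rot: [-0.0, 0.069, 0.998, -0.0]
contact_force: [1.6, 0.2, 0.2]
width: 68.5
```

Request:
{"method": "servo_tool", "body": {"steps": [[[-0.66,-0.215,0],0.101],[[-0.66,-0.215,0],0.101],[[-0.66,-0.215,0],0.101],[[-0.66,-0.215,0],0.101],[[-0.66,-0.215,0],0.101]]}}

```text
time: 21.72
ee_pos: [462.0, 176.0, 155.5]
tool_rot: [0.001, -0.089, 0.996, 0.0]
contact_force: [0.7, -0.1, 0.5]
width: 68.2
```

Request:
{"method": "servo_tool", "body": {"steps": [[[0,0,-0.04],0],[[0,0,-0.12],0],[[0,0,-0.18],0],[[0,0,-0.18],0]]}}

```text
time: 22.05
ee_pos: [461.9, 176.0, 99.1]
tool_rot: [-0.002, -0.09, 0.996, -0.001]
contact_force: [-0.4, -0.9, 1.0]
width: 68.3
```

```bash
python3 look.py scene 230 130 150 120 5 b6.png; python3 look.py top 130 100 130 100 6 b7.png
```

```text
22.05 [461.9 176.   99.1] psi 0.179 68.3 [-0.4 -0.9  1. ]
22.1 [462.7 176.3 100.1] psi 0.179 68.2 [ 0.6 -0.6 -0.2]
```

View pics/b6.png

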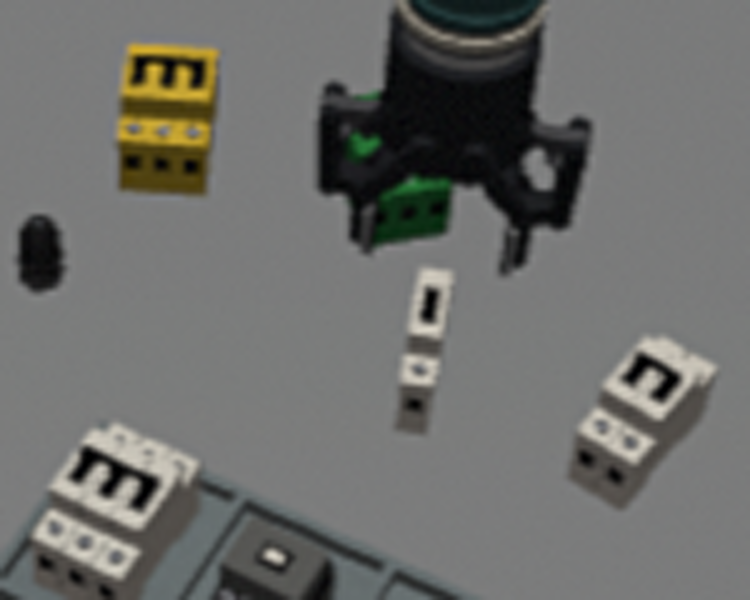

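View pics/b7.png

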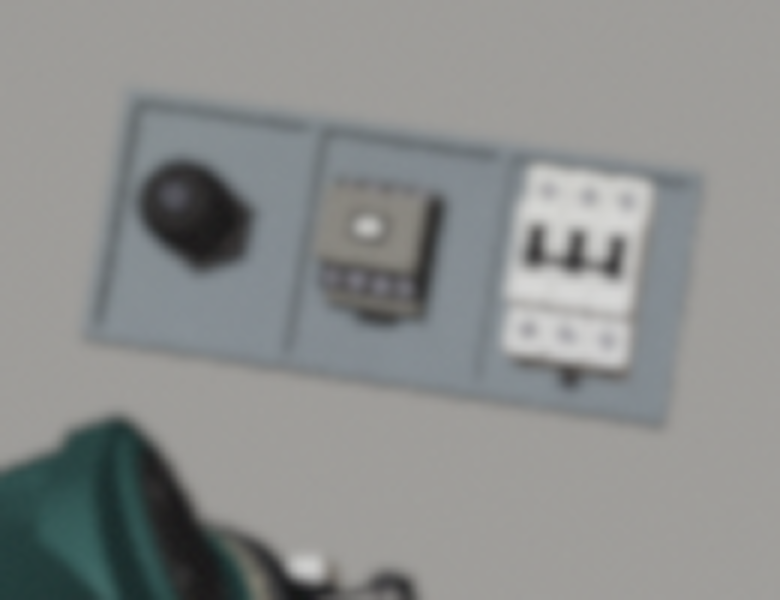

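Request:
{"method": "servo_tool", "body": {"steps": [[[0,0,-0.06],0],[[0,0,-0.12],0],[[0,0,-0.18],0],[[0,0,-0.24],0],[[0,0,-0.28],0]]}}

```text
time: 22.57
ee_pos: [464.7, 177.2, 16.6]
tool_rot: [0.001, -0.089, 0.996, 0.0]
contact_force: [-0.4, -0.3, -0.1]
width: 68.2
```

Request:
{"method": "servo_tool", "body": {"steps": [[[0,0,0],0],[[0,0,0],0],[[0,0,0],0]]}}

```text
time: 22.82
ee_pos: [464.6, 177.1, 17.7]
tool_rot: [0.001, -0.089, 0.996, 0.0]
contact_force: [-0.1, 0.1, 0.7]
width: 68.4
```

```bash
python3 look.py scene 270 140 110 80 7 b8.png
```

```text
22.8167 [464.6 177.1  17.7] psi 0.179 68.4 [-0.1  0.1  0.7]
```

View pics/b8.png

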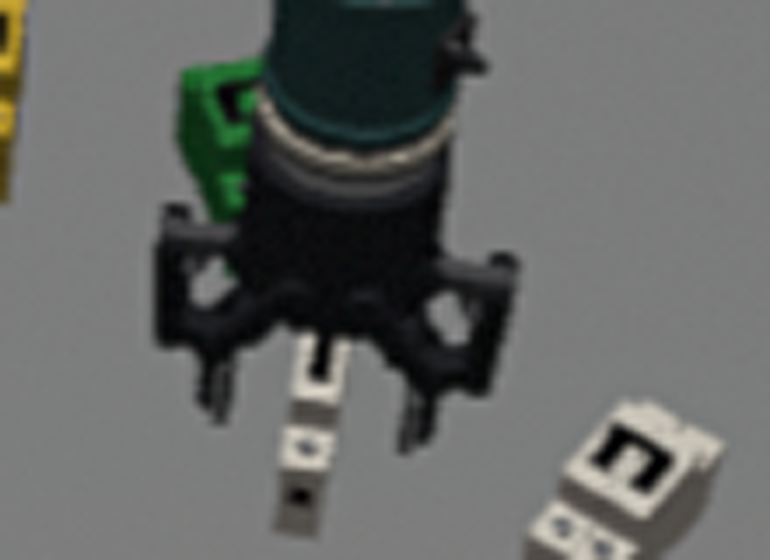

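Request:
{"method": "servo_tool", "body": {"steps": [[[-0.006,-0.002,-0.012],0],[[-0.006,-0.002,-0.025],0],[[-0.006,-0.002,-0.025],0],[[-0.006,-0.002,-0.025],0]], "fingers": 0.4}}

```text
time: 23.2
ee_pos: [461.6, 176.1, 9.0]
tool_rot: [-0.0, -0.09, 0.996, -0.0]
contact_force: [1.0, 0.2, -0.4]
width: 25.6
```

Request:
{"method": "servo_tool", "body": {"steps": [[[0,0,0],0],[[0,0,0],0],[[0,0,0],0],[[0,0,0],0],[[0,0,0],0]], "fingers": 1, "grip_force": 25}}

```text
time: 23.62
ee_pos: [461.7, 176.1, 9.1]
tool_rot: [0.0, -0.089, 0.996, -0.0]
contact_force: [-0.0, -0.2, 1.0]
width: 17.7
```

Request:
{"method": "servo_tool", "body": {"steps": [[[0,0,0],0],[[0,0,0],0],[[0,0,0],0]], "grip_force": 40}}

```text
time: 23.87
ee_pos: [461.8, 176.1, 9.1]
tool_rot: [0.0, -0.089, 0.996, -0.0]
contact_force: [0.4, -0.6, 2.1]
width: 17.3
```

```bash
python3 look.py scene 270 140 110 80 7 b9.png
```

```text
23.8667 [461.8 176.1   9.1] psi 0.179 17.3 [ 0.4 -0.6  2.1]
```

View pics/b9.png

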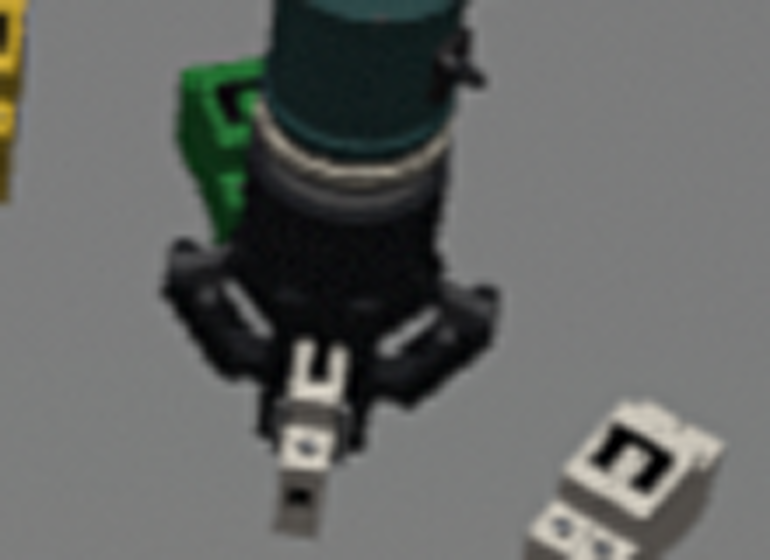

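Request:
{"method": "servo_tool", "body": {"steps": [[[0,0,0.05],0],[[0,0,0.12],0],[[0,0,0.22],0],[[0,0,0.32],0],[[0,0,0.42],0]]}}

```text
time: 24.33
ee_pos: [461.1, 175.9, 135.8]
tool_rot: [-0.001, -0.09, 0.996, -0.0]
contact_force: [0.1, 0.4, -0.6]
width: 17.8
```

Request:
{"method": "servo_tool", "body": {"steps": [[[0.04,-0.06,0.03],-0.01],[[0.1,-0.15,0.03],-0.0194],[[0.16,-0.25,0.03],-0.0194],[[0.22,-0.35,0.03],-0.0194],[[0.287,-0.455,0.03],-0.0194]]}}

```text
time: 24.75
ee_pos: [547.6, 38.9, 143.9]
tool_rot: [-0.0, -0.06, 0.998, 0.0]
contact_force: [0.6, -0.2, -1.6]
width: 17.6
```

Request:
{"method": "servo_tool", "body": {"steps": [[[0.06,-0.1,0],0],[[0.12,-0.2,0],0],[[0.18,-0.29,0],0],[[0.24,-0.38,0],0],[[0.287,-0.455,0],0]]}}

```text
time: 25.17
ee_pos: [634.7, -99.7, 143.5]
tool_rot: [0.0, -0.058, 0.998, -0.0]
contact_force: [-0.7, -0.2, -0.8]
width: 17.8
```

Request:
{"method": "servo_tool", "body": {"steps": [[[0,0,-0.04],0],[[0,0,-0.1],0],[[0,0,-0.16],0],[[0,0,-0.2],0],[[0,0,-0.2],0]]}}

```text
time: 25.58
ee_pos: [631.2, -96.1, 80.8]
tool_rot: [-0.003, -0.059, 0.998, 0.001]
contact_force: [-0.8, 0.5, -0.6]
width: 17.8
```

```bash
python3 look.py; python3 ov.py scene 140 150 120 100 6 c1.png b1,632,-97,.118,70 t2,639.3,-141.5,.118,0
```

```text
25.5833 [631.2 -96.1  80.8] psi 0.119 17.8 [-0.8  0.5 -0.6]
25.6333 [632.2 -96.3  82.2]
```

View pics/c1.png

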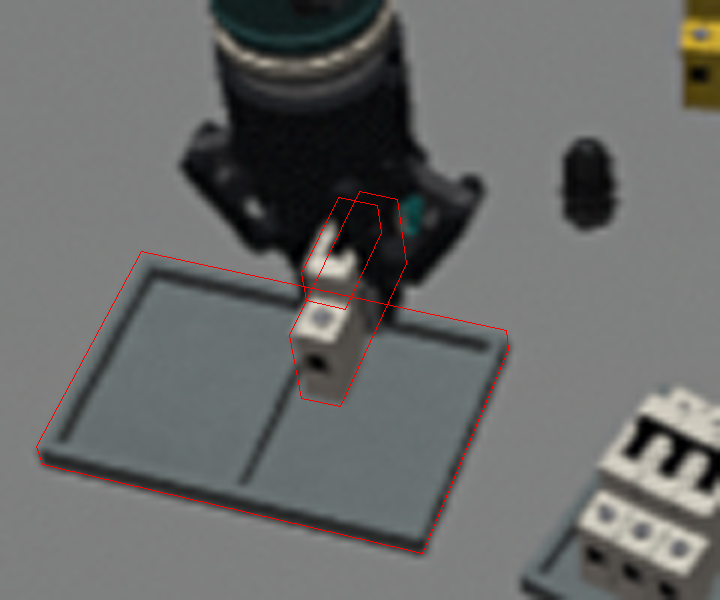

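Request:
{"method": "servo_tool", "body": {"steps": [[[0.005,0,-0.05],0],[[0.005,0,-0.1],0],[[0.005,0,-0.15],0],[[0.005,0,-0.2],0],[[0.005,0,-0.2],0]]}}

```text
time: 26.05
ee_pos: [633.8, -96.4, 21.3]
tool_rot: [-0.002, -0.059, 0.998, 0.0]
contact_force: [-0.3, 0.6, -1.5]
width: 17.6
```

Request:
{"method": "servo_tool", "body": {"steps": [[[0,0,-0.003],0],[[0,0,-0.006],0],[[0,0,-0.009],0]]}}

```text
time: 26.3
ee_pos: [636.3, -97.0, 22.1]
tool_rot: [0.001, -0.059, 0.998, -0.0]
contact_force: [0.5, -0.9, -1.2]
width: 17.3
```

Request:
{"method": "servo_tool", "body": {"steps": [[[0,0,-0.007],0],[[0,0,-0.014],0],[[0,0,-0.021],0],[[0,0,-0.028],0],[[0,0,-0.028],0]]}}

```text
time: 26.72
ee_pos: [635.2, -96.8, 12.5]
tool_rot: [-0.0, -0.059, 0.998, 0.0]
contact_force: [-0.7, 0.8, -1.8]
width: 17.6
```

Request:
{"method": "servo_tool", "body": {"steps": [[[0,0,-0.002],0],[[0,0,-0.004],0],[[0,0,-0.004],0]]}}

```text
time: 26.97
ee_pos: [635.4, -96.9, 12.1]
tool_rot: [-0.0, -0.059, 0.998, 0.0]
contact_force: [-2.3, 1.1, 3.3]
width: 17.3
```

Request:
{"method": "servo_tool", "body": {"steps": [[[0,0,0],0],[[0,0,0],0],[[0,0,0],0],[[0,0,0],0]], "fingers": 0.0}}

```text
time: 27.3
ee_pos: [635.6, -96.9, 11.7]
tool_rot: [0.0, -0.059, 0.998, -0.0]
contact_force: [-0.7, 0.1, 0.3]
width: 43.1
```

```bash
python3 look.py scene 140 150 120 100 6 c2.png
```

```text
27.3 [635.6 -96.9  11.7] psi 0.118 43.1 [-0.7  0.1  0.3]
```

View pics/c2.png

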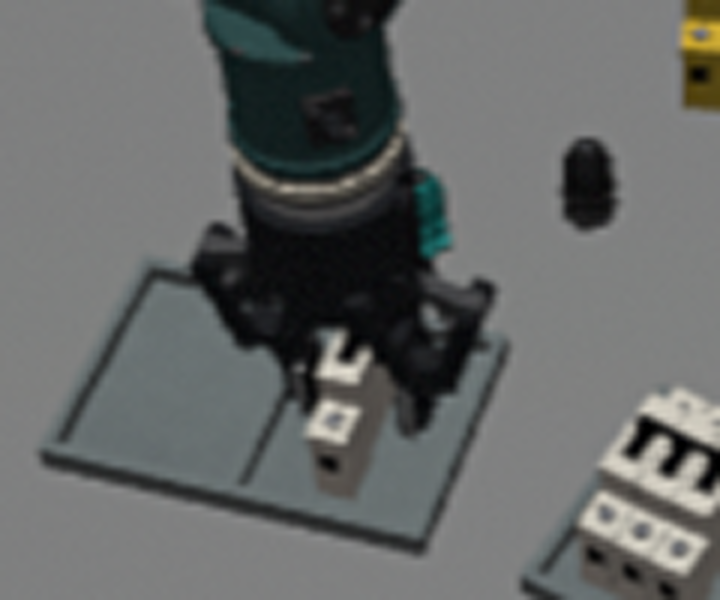

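Request:
{"method": "servo_tool", "body": {"steps": [[[0,0,0.04],0],[[0,0,0.11],0],[[0,0,0.22],0],[[0,0,0.34],0],[[0,0,0.46],0]]}}

```text
time: 27.77
ee_pos: [634.9, -96.8, 151.5]
tool_rot: [-0.0, -0.059, 0.998, 0.0]
contact_force: [-0.0, -0.3, 0.3]
width: 42.8
```

Request:
{"method": "servo_tool", "body": {"steps": [[[-0.543,0.134,0],0.026],[[-0.543,0.134,0],0.026],[[-0.543,0.134,0],0.026],[[-0.543,0.134,0],0.026],[[-0.543,0.134,0],0.026]]}}

```text
time: 28.18
ee_pos: [458.7, -55.1, 148.8]
tool_rot: [-0.008, -0.1, 0.995, 0.002]
contact_force: [-1.3, 0.2, -0.9]
width: 42.5
```

Request:
{"method": "servo_tool", "body": {"steps": [[[0,0,-0.06],0],[[0,0,-0.14],0],[[0,0,-0.22],0],[[0,0,-0.26],0],[[0,0,-0.26],0]], "fingers": -0.4}}

```text
time: 28.6
ee_pos: [471.5, -56.6, 70.3]
tool_rot: [-0.002, -0.1, 0.995, 0.0]
contact_force: [0.7, 1.0, -0.3]
width: 59.8
```

```bash
python3 look.py scene 200 130 110 80 7 c3.png; python3 look.py top 200 110 160 120 5 c4.png
```

```text
28.6 [471.5 -56.6  70.3] psi 0.2 59.8 [ 0.7  1.  -0.3]
28.65 [472.2 -56.7  71.3] psi 0.2 60.2 [ 0.4  0.9 -0. ]
```

View pics/c3.png

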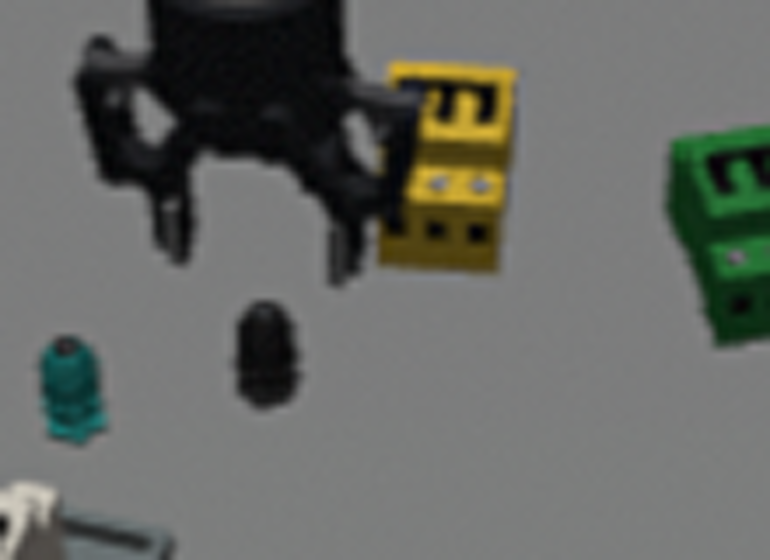

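View pics/c4.png

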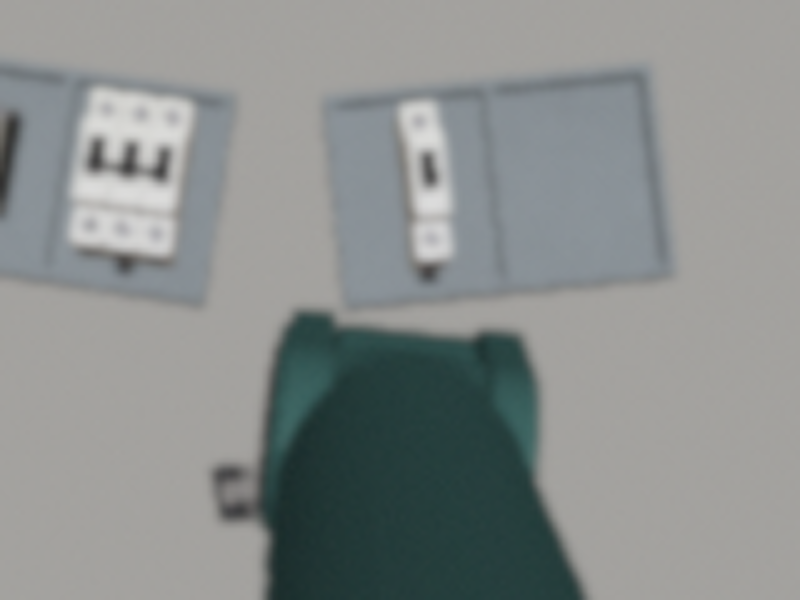

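Request:
{"method": "servo_tool", "body": {"steps": [[[0,0,-0.06],0],[[0,0,-0.12],0],[[0,0,-0.17],0],[[0,0,-0.2],0],[[0,0,-0.2],0]]}}

```text
time: 29.12
ee_pos: [472.7, -56.7, 11.4]
tool_rot: [-0.0, -0.1, 0.995, 0.0]
contact_force: [-0.4, 0.1, 0.3]
width: 59.6
```

Request:
{"method": "servo_tool", "body": {"steps": [[[0,0,0],0],[[0,0,0],0],[[0,0,0],0]]}}

```text
time: 29.37
ee_pos: [473.2, -56.8, 12.7]
tool_rot: [0.001, -0.1, 0.995, -0.0]
contact_force: [0.0, 0.2, -0.5]
width: 59.6
```

Request:
{"method": "servo_tool", "body": {"steps": [[[0,0,-0.008],0],[[0,0,-0.008],0],[[0,0,-0.008],0]], "fingers": 0.2}}

```text
time: 29.62
ee_pos: [472.6, -56.7, 9.5]
tool_rot: [0.0, -0.1, 0.995, -0.0]
contact_force: [-0.3, 0.2, 0.1]
width: 34.2
```

Request:
{"method": "servo_tool", "body": {"steps": [[[0,0,0],0],[[0,0,0],0],[[0,0,0],0],[[0,0,0],0],[[0,0,0],0]], "fingers": 1, "grip_force": 25}}

```text
time: 30.03
ee_pos: [472.6, -56.7, 9.6]
tool_rot: [0.0, -0.1, 0.995, -0.0]
contact_force: [-1.1, 0.3, 5.7]
width: 24.5
```

Request:
{"method": "servo_tool", "body": {"steps": [[[0,0,0.04],0],[[0,0,0.1],0],[[0,0,0.2],0],[[0,0,0.3],0],[[0,0,0.42],0]]}}

```text
time: 30.45
ee_pos: [471.3, -56.6, 135.5]
tool_rot: [-0.002, -0.1, 0.995, 0.0]
contact_force: [0.1, 0.1, -0.7]
width: 25.0
```

```bash
python3 look.py scene 200 100 110 80 7 c5.png
```

```text
30.45 [471.3 -56.6 135.5] psi 0.2 25.0 [ 0.1  0.1 -0.7]
```

View pics/c5.png

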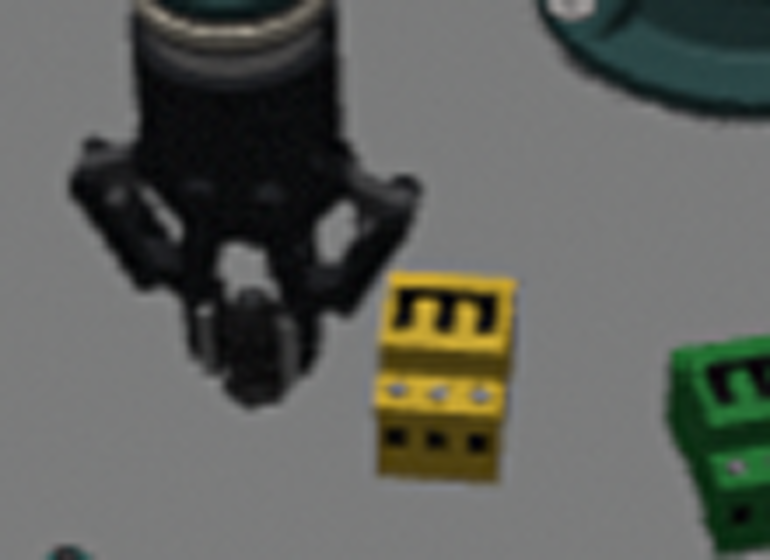

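Request:
{"method": "servo_tool", "body": {"steps": [[[0.05,-0.035,0.02],-0.01],[[0.11,-0.08,0.02],-0.02],[[0.18,-0.135,0.02],-0.026],[[0.25,-0.19,0.02],-0.026],[[0.32,-0.24,0.02],-0.026]]}}

```text
time: 30.92
ee_pos: [569.0, -129.6, 141.0]
tool_rot: [-0.0, -0.059, 0.998, -0.0]
contact_force: [1.3, 0.7, 0.3]
width: 24.7
```

Request:
{"method": "servo_tool", "body": {"steps": [[[0.07,-0.05,0],0],[[0.14,-0.1,0],0],[[0.2,-0.15,0],0],[[0.255,-0.192,0],0],[[0.255,-0.192,0],0]]}}

```text
time: 31.33
ee_pos: [648.4, -190.3, 141.0]
tool_rot: [0.002, -0.058, 0.998, -0.002]
contact_force: [0.4, -0.4, -0.9]
width: 24.8
```

Request:
{"method": "servo_tool", "body": {"steps": [[[0,0,-0.04],0],[[0,0,-0.1],0],[[0,0,-0.16],0],[[0,0,-0.22],0],[[0,0,-0.22],0]]}}

```text
time: 31.75
ee_pos: [640.3, -183.8, 70.5]
tool_rot: [-0.005, -0.06, 0.998, 0.002]
contact_force: [-0.5, 0.1, -0.6]
width: 24.6
```

```bash
python3 look.py scene 140 150 120 100 6 c6.png
```

```text
31.75 [ 640.3 -183.8   70.5] psi 0.12 24.6 [-0.5  0.1 -0.6]
```

View pics/c6.png

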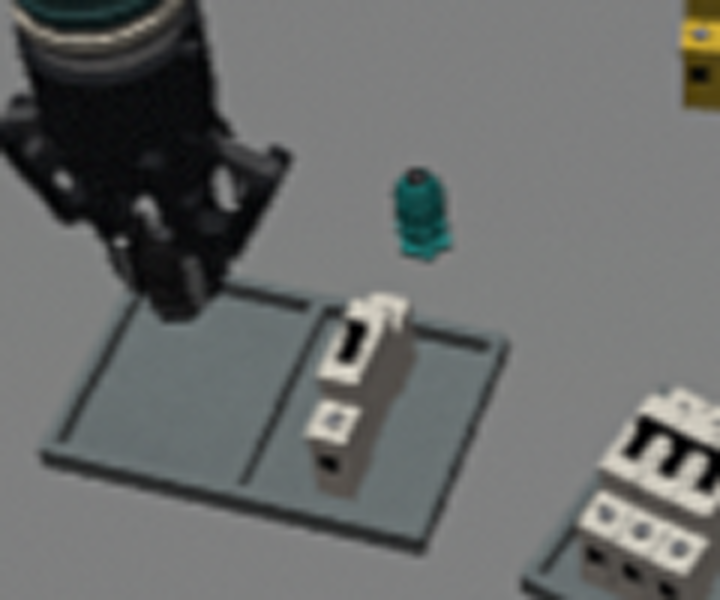

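Request:
{"method": "servo_tool", "body": {"steps": [[[0,0,-0.05],0],[[0,0,-0.1],0],[[0,0,-0.14],0],[[0,0,-0.17],0],[[0,0,-0.17],0]]}}

```text
time: 32.22
ee_pos: [643.3, -185.6, 22.1]
tool_rot: [-0.002, -0.059, 0.998, 0.001]
contact_force: [-0.2, 1.6, -0.7]
width: 24.8
```

Request:
{"method": "servo_tool", "body": {"steps": [[[0,0,-0.003],0],[[0,0,-0.006],0],[[0,0,-0.009],0]]}}

```text
time: 32.47
ee_pos: [645.7, -186.5, 22.3]
tool_rot: [0.001, -0.059, 0.998, -0.0]
contact_force: [0.3, 0.3, -0.8]
width: 24.9
```

Request:
{"method": "servo_tool", "body": {"steps": [[[0,0,-0.007],0],[[0,0,-0.014],0],[[0,0,-0.021],0],[[0,0,-0.026],0],[[0,0,-0.026],0]]}}

```text
time: 32.88
ee_pos: [644.7, -186.2, 13.4]
tool_rot: [-0.0, -0.059, 0.998, 0.0]
contact_force: [-0.3, -0.3, -0.3]
width: 25.2
```

Request:
{"method": "servo_tool", "body": {"steps": [[[0,0,-0.002],0],[[0,0,-0.004],0],[[0,0,-0.004],0]]}}

```text
time: 33.13
ee_pos: [645.1, -186.3, 12.8]
tool_rot: [0.0, -0.059, 0.998, -0.0]
contact_force: [-1.0, -0.0, 0.2]
width: 24.7
```

Request:
{"method": "servo_tool", "body": {"steps": [[[0,0,-0.002],0],[[0,0,-0.002],0],[[0,0,-0.002],0]]}}

```text
time: 33.38
ee_pos: [645.1, -186.3, 12.7]
tool_rot: [0.0, -0.059, 0.998, 0.0]
contact_force: [-2.3, 1.2, 5.3]
width: 24.7
```

Firm contact with the floor; release and retreat.

Request:
{"method": "servo_tool", "body": {"steps": [[[0,0,0.003],0],[[0,0,0.003],0],[[0,0,0.003],0],[[0,0,0.003],0]], "fingers": -0.1}}

```text
time: 33.72
ee_pos: [645.0, -186.3, 12.7]
tool_rot: [-0.0, -0.059, 0.998, -0.0]
contact_force: [0.2, -0.4, -0.9]
width: 46.9
```

Request:
{"method": "servo_tool", "body": {"steps": [[[0,0,0.04],0],[[0,0,0.11],0],[[0,0,0.22],0],[[0,0,0.34],0],[[0,0,0.46],0]]}}

```text
time: 34.13
ee_pos: [644.5, -186.2, 152.6]
tool_rot: [-0.0, -0.059, 0.998, 0.0]
contact_force: [1.0, -0.1, 0.2]
width: 47.1
```

Request:
{"method": "servo_tool", "body": {"steps": [[[-0.3,-0.5,0.1],0],[[-0.3,-0.5,0.1],0],[[-0.3,-0.5,0.1],0],[[-0.3,-0.5,0.1],0],[[-0.3,-0.5,0.1],0]]}}

```text
time: 34.55
ee_pos: [549.6, -345.7, 183.4]
tool_rot: [-0.001, -0.054, 0.999, -0.003]
contact_force: [-0.8, -2.1, 0.8]
width: 47.2
```

Request:
{"method": "servo_tool", "body": {"steps": [[[-0.1,-0.6,0.1],0],[[-0.1,-0.6,0.1],0],[[-0.1,-0.6,0.1],0],[[-0.1,-0.6,0.1],0],[[-0.1,-0.6,0.1],0]]}}

```text
time: 34.97
ee_pos: [521.5, -524.4, 213.2]
tool_rot: [-0.0, -0.056, 0.998, -0.004]
contact_force: [-0.4, -1.9, 0.1]
width: 46.9
```

```bash
python3 look.py;python3 - <<'E'
from rf import *
P=dict(b3=(637.7,61.8,-.135,3),con=(650,154.3,-.135,3),gl=(661.6,241.2,-.135,3),b1=(635.5,-96.9,.118,3),gs=(645,-186.3,.118,3))
for n in("top","scene"):
    im=read_camera(n);cv2.imwrite(f"pics/f_{n}.png",im[...,::-1])
    pl=[(np.vstack([q,q[:1]]),(0,0,255)) for k,p in P.items() for q in hulls(n,k,p)]
    crop(im,*((135,105,210,80,4) if n=="top" else (140,170,210,130,4)[:4]+(4,)) if 0 else ((135,105,200,80,4) if n=="top" else (145,170,200,130,4)),f"pics/fo_{n}.png",pl)
    crop(im,*((135,105,200,80,4) if n=="top" else (145,170,200,130,4)),f"pics/fp_{n}.png")
E
```

```text
34.9667 [ 521.5 -524.4  213.2] psi 0.111 46.9 [-0.4 -1.9  0.1]
```

View pics/fo_top.png

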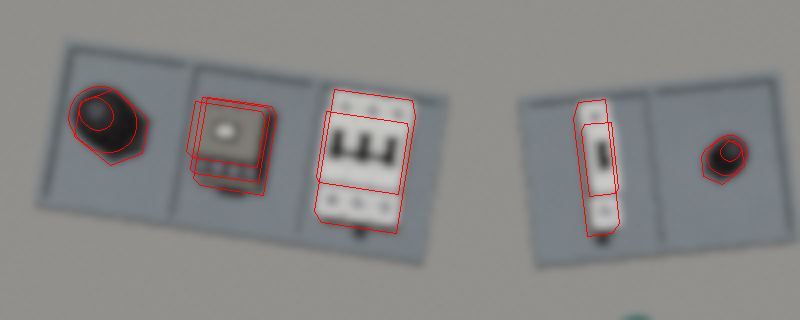

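View pics/fo_scene.png

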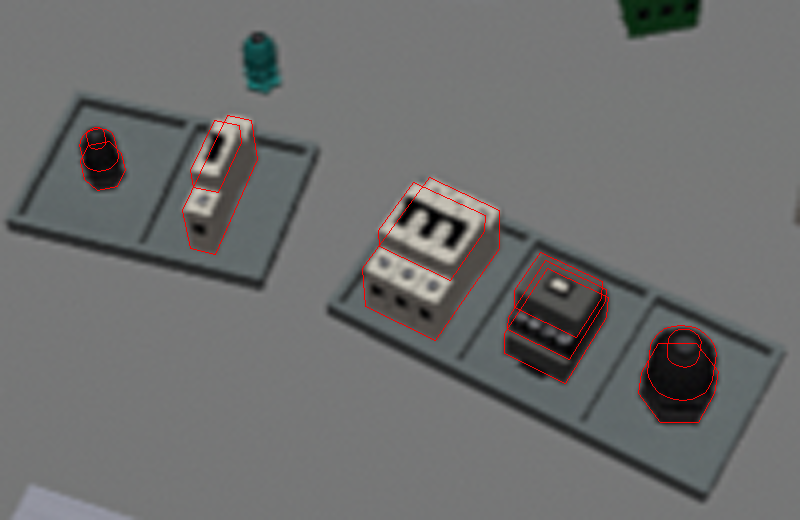

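View pics/fp_scene.png

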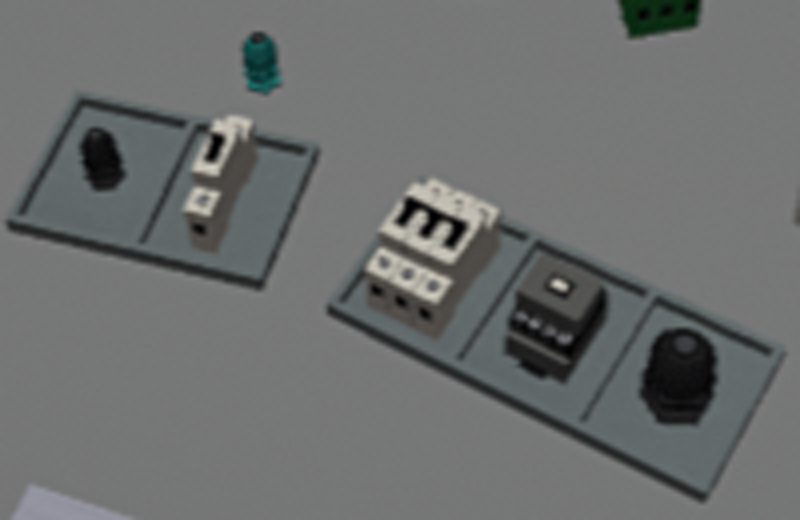

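View pics/f_top.png

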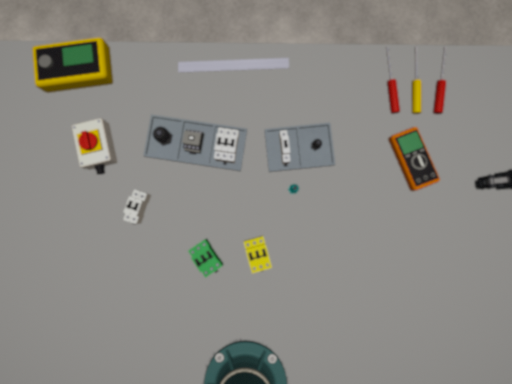

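Request:
{"method": "servo_tool", "body": {"steps": [[[0,0,0],0],[[0,0,0],0],[[0,0,0],0],[[0,0,0],0]]}}

```text
time: 35.4
ee_pos: [526.2, -513.8, 210.7]
tool_rot: [0.0, -0.061, 0.998, 0.001]
contact_force: [-1.1, -0.4, 0.1]
width: 46.9
```

```bash
python3 -c "
from cell import *
print(hand_in());print(get_state()['time'])"
```

```text
the job is handed in; nothing more can be done
None
the job is handed in; nothing more can be done
```

I placed all five parts and handed the job in at about 35 s of the 128 s allowed.

- **Motor-starter kit (three-bay tray):** three-pole breaker in the bay at y = -90 mm, contactor in the middle bay, large gland in the bay at y = +90 mm.
- **Lighting kit (two-bay tray):** single-pole breaker in the bay at y = +45 mm, small gland in the bay at y = -45 mm.

I set each part down until the wrist force showed floor contact (about 2 to 6 N), then opened the fingers and moved away.

**Last checks:** outlines of the five parts, drawn upright on the tray floor, lined up with both camera images to within about a pixel. The two-pole breaker, multimeter, isolator and look-alikes look unmoved in the last top view. The arm touched nothing when I handed in.

**One disagreement:** the two cameras put the tray positions 2 to 4 mm apart by hand-read corners, and up to about 15 mm apart in some automatic fits. I used combined or averaged values. The spare room in the bays covered this, and no check failed.

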